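# Set the bench test supply and switch its output on

### The job

Get the bench supply ready for the laptop under repair: first roll the edge wheel until its pointer stands in line with the dark steel set-point tab, then turn only the outer ring of the dual knob until its fin points at the dark steel index block, leaving the inner knob as it is set. Then slide the switch guard fully open and tip the rocker over to on (its end at the robot's side fully down). Leave the guard open and everything else on the bench where it lies.

Things in the scene. Friction and masses are not known exactly. Their poses are not given: they have to be found in the camera images.
- wheel_unit: Set-point unit: fixed grey box 170 x 170 x 75 mm, aluminium top panel. Origin: centre of underside; x to its far side (away from the robot at yaw 0), z up. A black ribbed edge wheel stands 16 mm proud of a narrow slot at y = -42 mm. At y = +35 mm a white scale with pointer and tab lies under a fixed clear window in a black frame, 150 x 69 mm, 16 mm high; they cannot be touched.
- wheel (a joint): Edge wheel: radius 45 mm over its ribs, 16 mm wide, axle along the unit's y, 69 mm of it exposed along x. Rad, 0 to 3.33; grows as its top rolls to the unit's +x. It moves the pointer the same way, 30 mm per rad. Stays where left; 0.7 N along the rim turns it: a fingertip pressed down with about 4 N and drawn along x rolls it without slip.
- wheel_top (a point): Highest point of the edge wheel, mid-width, 91 mm above the bench (16 mm above the panel); does not move as the wheel turns. Axes as the set-point unit.
- pointer_tip (a point): Tip of the black needle pointer (4 mm wide, 30 mm long across the scale) under the window. Axes as the set-point unit; it travels along x only.
- tab_tip (a point): Middle of the tongue end of the dark steel set-point tab (tongue 8 mm wide) under the window, across the scale from the wheel; fixed for the run. The pointer is set when in line with the tongue: same x in the unit's axes. At the start the tab is 22 to 71 mm further to +x than the pointer. Axes as the set-point unit.
- knob_unit: Dual-knob unit: fixed grey box 170 x 170 x 55 mm, aluminium top panel. Origin: centre of underside; z up. Two concentric knobs turn about the vertical axis through the origin. The index is a dark steel block 12 x 8 x 5 mm on the panel, 77 mm from the axis towards the unit's +x.
- ring (a joint): Outer knob: black ring, radius 33 mm, 2 to 22 mm above the panel, with one radial fin 9 mm thick reaching to 68 mm from the axis, 2 to 28 mm above the panel. Rad, grows anticlockwise from above; 0 = fin points at the index (unit's +x). Starts 0.7 to 1.8, turns from -0.6 to 2.4, stays where left; about 2 N on the fin turns it.
- fin (a point): Point on the top of the fin, 55 mm from the knob axis, 83 mm above the bench; x along the fin outward.
- inner_tip (a point): End of the inner knob's bar, 20 mm from the axis, on top (109 mm above the bench). The inner knob, an aluminium disc of radius 18 mm with a bar 40 x 9 mm on top, stands 22 to 54 mm above the panel inside the ring; it turns very easily (0.02 N m) and must keep its setting.
- switch_unit: Output-switch unit: fixed grey box 190 (along x) x 120 x 55 mm, aluminium top panel. Origin: centre of underside; x to its far side, z up. A rocker switch sits near its -x end under a sliding clear guard that runs along x.
- guard (a joint): Sliding guard: clear plate 86 x 82 mm with grey side skirts, upper face 30 mm above the panel, with a grey cross rib on it (12 mm along x, 60 mm along y, 18 mm high). In m: 0 = covering the rocker, 0.086 = fully open at its stop, slid to the unit's +x. Stays where left; about 1.5 N slides it.
- guard_rib (a point): Middle of the top of the guard's cross rib, 103 mm above the bench; moves with the guard. Axes as the switch unit.
- rocker (a joint): Black rocker switch, 60 (along the unit's x) x 32 mm, pivot across its middle at x = -47 mm just above the panel. Rad: 0 = off (its -x end stands up), 0.4 = on (its -x end fully down). Stays where left; about 2.5 N on the raised end tips it.
- rocker_near_end (a point): Point on top of the rocker's raised -x end when off, 24 mm from the pivot, about 73 mm above the bench; it does not move. When on, the rocker's top there lies about 10 mm lower. Axes as the switch unit.
- handset: Bystander, loose on the bench: white slab handset with dark glass, 75 x 150 x 9 mm. Origin: on its underside, near the middle of its length.
- tape: Bystander, loose on the bench: yellow roll of tape lying flat, 80 mm across, 24 mm high. Origin: on its underside, near the middle of its length.
- driver: Bystander, loose on the bench: screwdriver, 130 mm long. Origin: on its underside, near the middle of its length.
- mouse: Bystander, loose on the bench: white computer mouse, 105 x 60 x 30 mm. Origin: on its underside, near the middle of its length.
- flux: Bystander, loose on the bench: small closed jar, 44 mm across, 85 mm high. Origin: on its underside, near the middle of its length.
- drive: Bystander, loose on the bench: bare metal disk drive, 102 x 147 x 22 mm. Origin: on its underside, near the middle of its length.
- brush: Bystander, loose on the bench: cleaning brush, 170 mm long. Origin: on its underside, near the middle of its length.
There are look-alikes about, which are no part of the job. Leave any red look-alike of the wheel_unit alone.

How it is judged:
By the outcome, as a careful person would: the job done as asked, in the order asked, and still so for the second after the job is handed in, with the robot touching nothing.
It also fails if it takes over 67 s, if anything falls off the work surface, if the arm or the gripper's body presses on something with over 40 N, if the wrist force passes 120 N, or if a joint passes its speed limit or range.

### The arm

A 6-joint arm with a two-finger parallel gripper is mounted at the origin on the work surface. World frame = base frame: x ahead of the robot, y to its left, z up, the work surface at z = 0. Lengths are in mm, angles in rad, forces in N, time in s.
With the tool pointing down it reaches from about 350 to 975 mm from the base axis. Payload 4.9 kg.
Tool frame: the origin (TCP) lies between the finger pads; the fingertips stand 19 mm ahead of it and the grasp point (between the pads) is the TCP; x points along the fingers, y is the direction in which the jaws open and shut, and the axes are right-handed (so a half turn about x gives the same grasp; the last joint's range is limited). The gripper opens to 85 mm and grips with 20 to 120 N. Pads are 22 mm wide; open, the fingers measure 114 mm over their backs; the gripper's body (76 mm by 85 mm) begins 54 mm behind the grasp point. The pads swing forward as they close: fully open they stand 13 mm farther back than shut.
Start: joints at [-1.414, 0.053, 1.613, -0, 1.476, -0.119], TCP at [170.193, -601.362, 250.304] pointing down, gripper open.
Joint ranges: [-3.01, 3.01], [-1.01, 2.22], [0.06, 2.58], [-1.02, 4.17], [0.09, 2.62], [-3.14, 3.14]. Speed limits (rad/s): [2.57, 2.57, 3.14, 3.14, 3.14, 3.14].

### API

Orientations are given as a rotation vector (axis times angle).
In Python, from cell import monitor, vision, env gives the robot as it stands. The module is installed in compiled form; this text tells all that it offers.
- The arm moves only by the tool apply_moves, never from a script. Its argument "rows" is a list of rows, each an object of numbers: "hand": the opening, from 0 (shut) to 1 (fully open); "tx", "ty", "tz": the shift along the tool's x, y, z in units of 0.05 m (1.0 is 0.05 m); "turn": the turn about the tool's x in units of 4 degrees (1.0 is 4 degrees). In form: [{"hand": .., "tx": .., "ty": .., "tz": .., "turn": ..}, ...]. A call has 1 to 5 rows; each row shifts and turns the commanded pose from where the row before left it, along the tool's axes as they then stand; what a row does not reach is not made up. A row lasts 1/12 s, in which the tool goes at most 41.7 mm and 7.16 degrees, less where a joint would pass 70% of its speed; a pose out of reach is approached as far as the arm can. A call with a number of a shift or a turn outside -1 to 1 is refused whole. A call with a gripper value outside its range is refused whole. The fingers move at their own pace and stop on an object; "squeeze" is the grip in N (left out, the last holds). Time passes only in rows, so rows that do not move let the fingers close. It gives the time, the measured TCP pose, the force and the opening at its end, in the units of the state.
- monitor.get_obs(): the state, without advancing time (a new reading comes with each control period).
- vision.get_image(name): name is "scene" or "top" or "wrist"; returns a dict with "frame" (480x640x3 uint8, red, green, blue), "mtx" (3x3 intrinsics, pixels), "k1" (the pictures are not rectified: a ray, as slopes to the right and down, at radius r is drawn at 1 + k1 r^2 times it, then the intrinsics apply), "camera_from_world" (4x4, takes a point from world to camera coordinates); the wrist camera has in their place "mount" (4x4, takes a point from camera to tool coordinates, whose origin is the TCP and whose axes are the tool frame's). Camera axes: x right, y up, looking along -z (the intrinsics and any distortion apply to the point x, -y, -z); pixel columns grow to the right and rows downward; lengths in mm; the calibration is good to about 2 mm. A picture is of the moment at which its call begins: read the wrist's pose just before it. There is no depth.
- env.close_job(): hands the job in, once; it reports no verdict.
Trained networks look in a picture, given as the dict that the camera call returned (one of the last four; its "shot" number tells which), for a name from the list of things; names that differ only in an ending like _2 or _b are one class to them, and where a whole thing is asked for, a point or a joint stands for the part that bears it (a point fixed in the world has none). Each returns a list of dicts, best first, with "confidence" (0 to 1); they miss things now and then, are a little off and sometimes report something else, mostly with a low value. They report only what shows in the picture. A call takes as long as a camera call. They do not tell look-alikes from the thing itself.
- vision.regions_of(picture, label): "region" (480x640 bool, what is visible of it) and "extent" ([left, top, right, bottom] in pixels, round what is visible of it).
The state is a dict: "time": time; "q": joint angles; "dq": joint speeds; "effort": joint torques, N m; "ee_pos": TCP position; "orientation": TCP orientation; "ft_force": force on the tool from outside, world axes, zero at the start; "ft_torque": the same for the moment, N m; "grip_width": finger opening in mm.
Only numpy, scipy, OpenCV 4.12 (cv2) and the standard library are available. Lean on these libraries where they do the work, as an engineer would, in place of code of your own. Each camera call takes 0.05 s, during which the arm holds its last target.

## Working session

There is one attempt and no reset: what is moved stays moved. The work goes in short steps, Python scripts to look and compute and a tool call to move; the robot and the scene stay as the last step left them, time stands still between calls to the robot, and variables do not carry over. Pictures are saved under pics/ and viewed, and the job is handed in when it is done.

Besides the shell and the picture viewer there is one more tool, called after "Call:" by a JSON object that holds its "op" and its "data". apply_moves: Moves the arm, as the interface text tells. Shifts and turns lie within -1 to 1; 1 stands for 0.05 m of shift or 4 degrees of turn. Its arguments: {"type":"object","properties":{"rows":{"type":"array","items":{"type":"object","properties":{"hand":{"type":"number"},"tx":{"type":"number"},"ty":{"type":"number"},"tz":{"type":"number"},"turn":{"type":"number"}}}},"squeeze":{"type":"number"}},"required":["rows"]}

```bash
mkdir -p pics; ls
cat > h.py <<'E'
import numpy as np, cv2, pickle
from cell import monitor, vision, env
def shot(name, fn=None):
    o=monitor.get_obs()
    p=vision.get_image(name); p['obs']=o
    if fn: cv2.imwrite('pics/'+fn, p['frame'][:,:,::-1])
    return p
E
python3 - <<'E'
from h import *
o=monitor.get_obs(); print(o)
for n in ['scene','top','wrist']:
    p=shot(n,n+'0.png'); print(n,{k:(v if k!='frame' else v.shape) for k,v in p.items() if k!='obs'})
    pickle.dump({k:v for k,v in p.items()},open(n+'0.pkl','wb'))
print(monitor.get_obs()['time'])
E
```

```text
pics
{'time': 0.0, 'q': array([-1.41401559e+00,  5.33436983e-02,  1.61429271e+00, -3.04387435e-05,
        1.47598061e+00, -1.18998053e-01]), 'dq': array([ 0.0007117 , -0.00045465, -0.00187669,  0.00106734,  0.00024086,
        0.00131853]), 'effort': array([-2.53536375e-03, -3.93679297e+01, -3.70180464e+01, -3.03299221e-04,
        7.01511206e-03, -1.10681256e-05]), 'ee_pos': array([ 170.0879905 , -600.80838855,  249.07189833]), 'orientation': array([ 2.07460341,  0.29002487, -2.07474696]), 'ft_force': array([ 1.09670217, -0.33739775, -0.67860254]), 'ft_torque': array([-0.0505748 ,  0.01603258,  0.0094556 ]), 'grip_width': 85.41832824616561}
scene {'frame': (480, 640, 3), 'mtx': array([[508.9646218 ,   0.        , 326.95408234],
       [  0.        , 508.9646218 , 243.46686189],
       [  0.        ,   0.        ,   1.        ]]), 'k1': -0.1282918645292611, 'camera_from_world': array([[-1.94258276e-01,  9.80825949e-01,  1.56262495e-02,
         8.61118534e+01],
       [-7.00290845e-01, -1.49816372e-01,  6.97959731e-01,
         2.86917269e+02],
       [ 6.86918084e-01,  1.24641534e-
[... 624 characters left out ...]
.12845727e+03],
       [ 0.00000000e+00,  0.00000000e+00,  0.00000000e+00,
         1.00000000e+00]]), 'shot': 2}
wrist {'frame': (480, 640, 3), 'mtx': array([[368.5981576 ,   0.        , 314.98640904],
       [  0.        , 368.5981576 , 240.11587789],
       [  0.        ,   0.        ,   1.        ]]), 'k1': 0.02619615449870906, 'mount': array([[ 8.20173725e-05,  3.19579423e-01, -9.47559489e-01,
        -1.24634957e+02],
       [ 9.99999994e-01, -1.00860308e-04,  5.25397018e-05,
         9.85063248e-01],
       [-7.87805339e-05, -9.47559487e-01, -3.19579429e-01,
        -8.16459023e+01],
       [ 0.00000000e+00,  0.00000000e+00,  0.00000000e+00,
         1.00000000e+00]]), 'shot': 3}
0.15
```

View pics/top0.png

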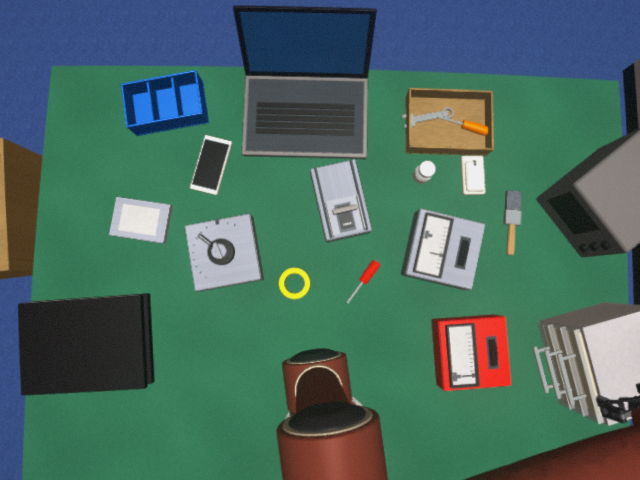

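View pics/scene0.png

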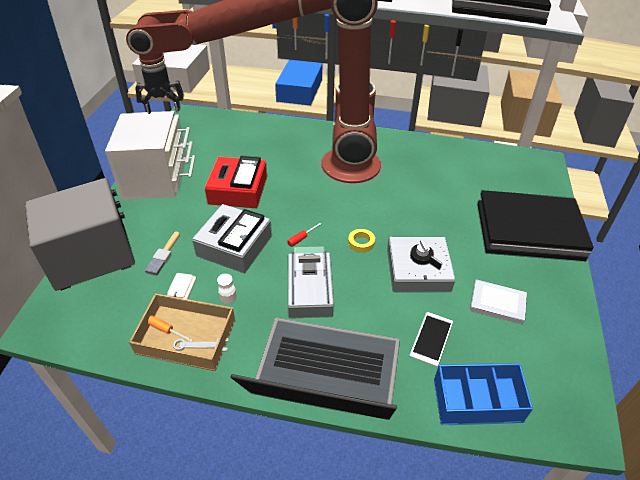

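View pics/wrist0.png

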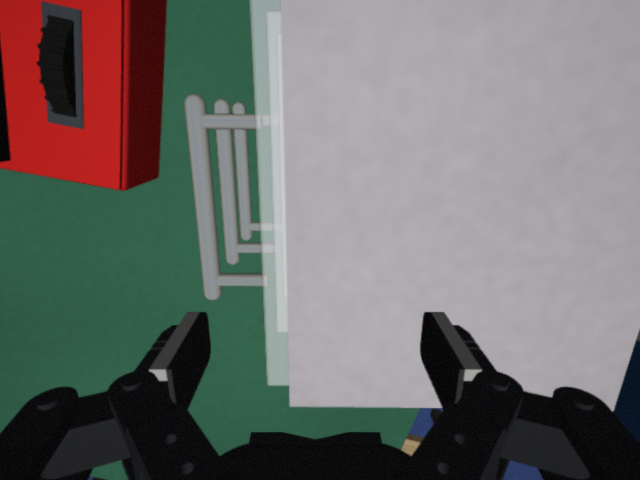

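```bash
cat >> h.py <<'E'
def project(p, X, Tcw=None):
    X=np.atleast_2d(X).astype(float)
    T=p['camera_from_world'] if Tcw is None else Tcw
    c=X@T[:3,:3].T+T[:3,3]
    s=np.c_[c[:,0]/-c[:,2], -c[:,1]/-c[:,2]]
    r2=(s**2).sum(1,keepdims=True); s=s*(1+p['k1']*r2)
    return s@p['mtx'][:2,:2].T+p['mtx'][:2,2]
def wristT(p):
    from scipy.spatial.transform import Rotation as R
    o=p['obs']; W=np.eye(4); W[:3,:3]=R.from_rotvec(o['orientation']).as_matrix(); W[:3,3]=o['ee_pos']
    return np.linalg.inv(W@p['mount'])
def ray_to_z(p, uv, z, Tcw=None):
    T=p['camera_from_world'] if Tcw is None else Tcw
    m=p['mtx']; d=(np.array(uv,float)-m[:2,2])/[m[0,0],m[1,1]]
    s=d.copy()
    for _ in range(20): s=d/(1+p['k1']*(s@s))
    dc=np.array([s[0],-s[1],-1.]); R=T[:3,:3]; C=-R.T@T[:3,3]; dw=R.T@dc
    return C+dw*(z-C[2])/dw[2]
def boxpts(x,y,yaw,L,W,H):
    c,s=np.cos(yaw),np.sin(yaw); out=[]
    for z in (0,H):
        for a,b in ((1,1),(1,-1),(-1,-1),(-1,1)):
            u,v=a*L/2,b*W/2; out.append([x+c*u-s*v,y+s*u+c*v,z])
    return np.array(out)
E
python3 - <<'E'
from h import *
from scipy.optimize import minimize
pt=shot('top'); ps=shot('scene')
pickle.dump((pt,ps),open('ps0.pkl','wb'))
R={}
for n in ['wheel_unit','knob_unit','switch_unit']:
    for nm,p in (('top',pt),('scene',ps)):
        r=vision.regions_of(p,n); R[n,nm]=r
        print(n,nm,[(round(q['confidence'],2),np.round(q['extent']).tolist(),int(q['region'].sum())) for q in r])
pickle.dump(R,open('reg0.pkl','wb'))
print(monitor.get_obs()['time'])
cv2.imwrite('pics/cropw.png',cv2.resize(pt['frame'][195:305,390:500,::-1],(600,600),interpolation=cv2.INTER_CUBIC))
cv2.imwrite('pics/cropk.png',cv2.resize(pt['frame'][200:300,175:275,::-1],(600,600),interpolation=cv2.INTER_CUBIC))
cv2.imwrite('pics/crops.png',cv2.resize(pt['frame'][150:250,295:395,::-1],(600,600),interpolation=cv2.INTER_CUBIC))
E
```

```text
wheel_unit top [(0.94, [431.0, 314.0, 510.0, 391.0], 5324), (0.81, [400.0, 211.0, 484.0, 289.0], 4853)]
wheel_unit scene [(0.84, [191.0, 205.0, 268.0, 270.0], 3591), (0.8, [204.0, 156.0, 267.0, 207.0], 2620)]
knob_unit top [(0.65, [185.0, 213.0, 262.0, 289.0], 4649), (0.28, [360.0, 264.0, 380.0, 287.0], 193)]
knob_unit scene [(0.85, [387.0, 235.0, 456.0, 289.0], 3313), (0.64, [294.0, 246.0, 323.0, 274.0], 752)]
switch_unit top [(0.66, [308.0, 159.0, 369.0, 242.0], 3595), (0.19, [106.0, 198.0, 172.0, 238.0], 2249)]
switch_unit scene [(0.96, [286.0, 247.0, 334.0, 317.0], 3010)]
0.55
```

```bash
cat > fit.py <<'E'
from h import *
from scipy.optimize import minimize
pt,ps=pickle.load(open('ps0.pkl','rb')); R=pickle.load(open('reg0.pkl','rb'))
D={'wheel_unit':(170,170,75,1,0),'knob_unit':(170,170,55,0,0),'switch_unit':(190,120,55,0,0)}
g0={'wheel_unit':(443,248),'knob_unit':(223,252),'switch_unit':(340,200)}
yaw0={'wheel_unit':-0.2,'knob_unit':0.1,'switch_unit':0.2}
S=4
def hullmask(p,prm,d):
    uv=project(p,boxpts(*prm,*d)); h=cv2.convexHull(((uv+.5)*S*16).round().astype(np.int32))
    m=np.zeros((480*S,640*S),np.uint8); cv2.fillConvexPoly(m,h,1,shift=4); return m
res={}
for n,(L,W,H,it,isc) in D.items():
    ms=[]
    for nm,p,i in (('top',pt,it),('scene',ps,isc)):
        reg=R[n,nm][i]['region'].astype(np.uint8)
        reg=cv2.morphologyEx(reg,cv2.MORPH_CLOSE,np.ones((9,9)))
        ms.append((nm,p,cv2.resize(reg,None,fx=S,fy=S,interpolation=cv2.INTER_NEAREST)))
    def cost(prm,use=(0,1)):
        c=0
        for k in use:
            _,p,m=ms[k]; h=hullmask(p,prm,(L,W,H)); c+=1-(h&m).sum()/(h|m).sum()
        return c
    X=ray_to_z(pt,g0[n],H)
    for use in ((0,1),(0,),(1,)):
        b=None
        for dy in (-.2,-.1,0,.1,.2):
            r=minimize(cost,[X[0],X[1],yaw0[n]+dy],args=(use,),method='Nelder-Mead',options=dict(initial_simplex=[[X[0],X[1],yaw0[n]+dy],[X[0]+15,X[1],yaw0[n]+dy],[X[0],X[1]+15,yaw0[n]+dy],[X[0],X[1],yaw0[n]+dy+.1]]))
            if b is None or r.fun<b.fun:b=r
        print(n,use,b.x.round(3),round(b.fun,3))
        if use==(0,1): res[n]=b.x
pickle.dump(res,open('units.pkl','wb'))
for nm,p in (('top',pt),('scene',ps)):
    im=cv2.resize(p['frame'][:,:,::-1],None,fx=3,fy=3,interpolation=cv2.INTER_CUBIC)
    for n,x in res.items():
        L,W,H=D[n][:3]; uv=((project(p,boxpts(*x,L,W,H))+.5)*3).round().astype(int)
        cv2.polylines(im,[uv[4:].reshape(-1,1,2)],True,(0,0,255),1); cv2.polylines(im,[uv[:4].reshape(-1,1,2)],True,(255,0,0),1)
    cv2.imwrite(f'pics/fit_{nm}.png', im[440:920,530:1480][:, :] if nm=='top' else im[590:980,550:1400])
E
python3 fit.py
```

```text
wheel_unit (0, 1) [ 4.76630e+02 -2.78743e+02 -1.85000e-01] 0.112
wheel_unit (0,) [ 4.78374e+02 -2.78273e+02 -2.04000e-01] 0.061
wheel_unit (1,) [ 4.76475e+02 -2.78657e+02 -1.58000e-01] 0.048
knob_unit (0, 1) [4.58807e+02 2.73721e+02 2.11000e-01] 0.105
knob_unit (0,) [4.58741e+02 2.74285e+02 2.10000e-01] 0.04
knob_unit (1,) [4.56954e+02 2.72725e+02 2.02000e-01] 0.061
switch_unit (0, 1) [ 5.97108e+02 -1.88670e+01  2.48000e-01] 0.115
switch_unit (0,) [ 5.98081e+02 -1.84180e+01  2.55000e-01] 0.037
switch_unit (1,) [ 5.97263e+02 -2.03710e+01  2.49000e-01] 0.074
```

View pics/cropw.png

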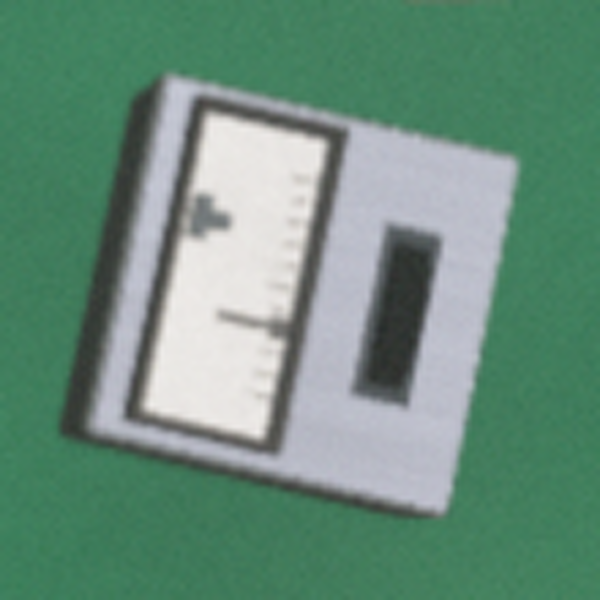

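View pics/cropk.png

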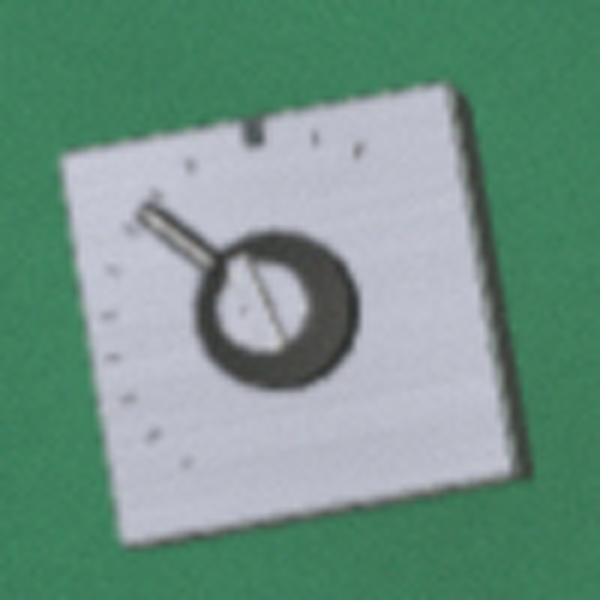

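View pics/crops.png

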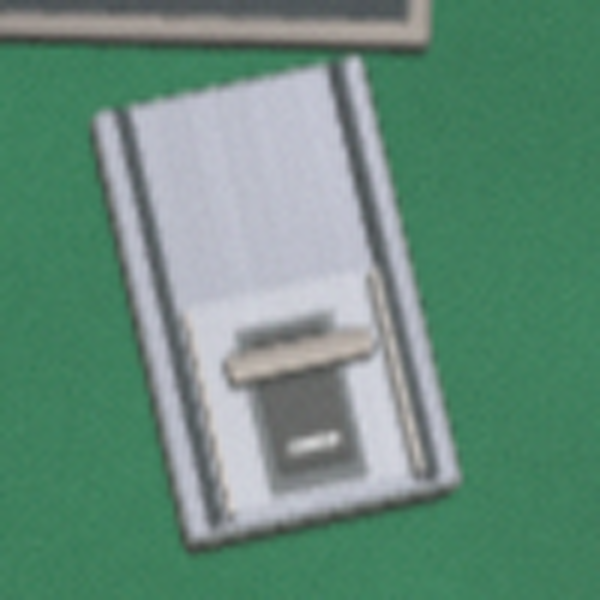

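View fits.

View pics/fit_top.png

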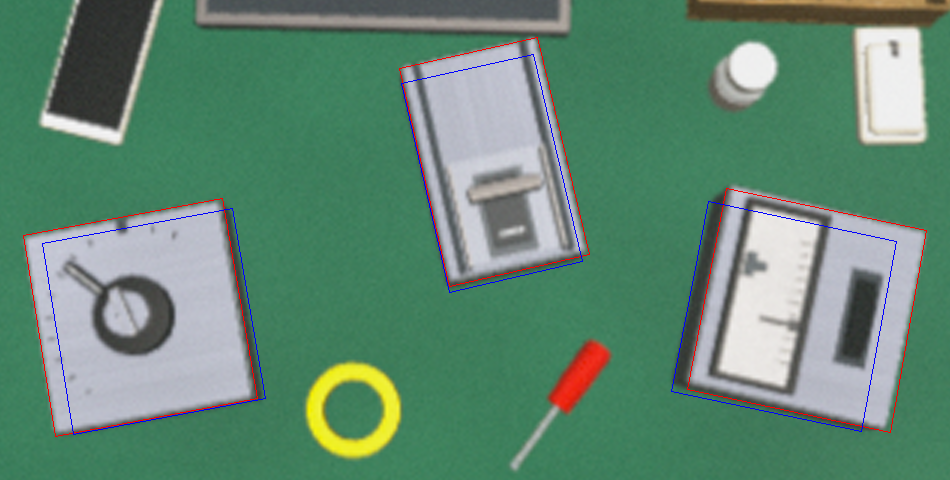

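View pics/fit_scene.png

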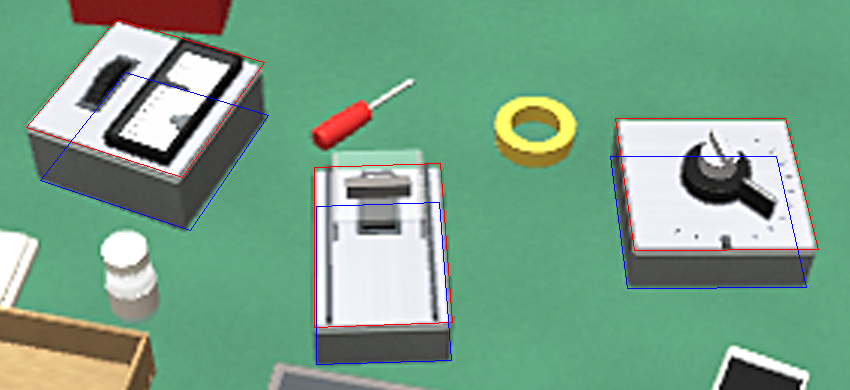

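```bash
cat >> h.py <<'E'
from scipy.spatial.transform import Rotation as Rot
def toolR(o=None):
    o=o or monitor.get_obs(); return Rot.from_rotvec(o['orientation']).as_matrix()
def plan(target,jawdir=None):
    """shift in tool axes (units of 0.05 m) from the measured pose; jawdir= world angle (deg) of tool y"""
    o=monitor.get_obs(); R=toolR(o); d=R.T@(np.array(target)-o['ee_pos'])
    print('t',round(o['time'],2),'at',o['ee_pos'].round(1),'f',o['ft_force'].round(1),'yangle',round(np.degrees(np.arctan2(R[1,1],R[0,1])),2),'tilt',R[:,0].round(3),'w',round(o['grip_width'],1))
    print('shift mm',d.round(1),'units',(d/50).round(3))
    return d
def unit2w(u,v):
    x,y,yaw=U[u]; c,s=np.cos(yaw),np.sin(yaw); return np.array([x+c*v[0]-s*v[1],y+s*v[0]+c*v[1],v[2]])
def w2unit(u,v):
    x,y,yaw=U[u]; c,s=np.cos(yaw),np.sin(yaw); dx,dy=v[0]-x,v[1]-y; return np.array([c*dx+s*dy,-s*dx+c*dy,v[2]])
U={'w':(477.5,-278.5,-0.20),'k':(458.5,273.7,0.21),'s':(597.5,-18.8,0.252)}
E
python3 - <<'E'
from h import *
R=toolR(); print(R.round(3))
pt,ps=pickle.load(open('ps0.pkl','rb'))
f=lambda cx,cy:(390+cx*110/600-.5,195+cy*110/600-.5)
for n,c in (('tabtip',(228,220)),('tabbase',(190,212)),('ptr tip',(220,316)),('ptr base',(285,328)),('wheel c',(399,315))):
    print(n,w2unit('w',ray_to_z(pt,f(*c),91 if n[0]=='w' else 80)).round(1))
plan(unit2w('w',(0,-42,230)))
E
```

```text
[[-0.     0.272 -0.962]
 [-0.    -0.962 -0.272]
 [-1.     0.     0.   ]]
tabtip [25.5 42.2 80. ]
tabbase [25.2 59.7 80. ]
ptr tip [-17.7  37.   80. ]
ptr base [-16.5   7.2  80. ]
wheel c [ -0.7 -38.9  91. ]
t 0.55 at [ 170.2 -601.4  250.3] f [0.4 0.7 0.1] yangle -74.2 tilt [-0. -0. -1.] w 85.6
shift mm [  20.3 -189.6 -364.4] units [ 0.406 -3.793 -7.288]
```

Call:
{"op": "apply_moves", "data": {"rows": [{"hand":0,"tx":-0.4,"ty":0,"tz":0,"turn":0},{"hand":0,"tx":0,"ty":-0.27,"tz":-0.52,"turn":0},{"hand":0,"tx":0,"ty":-0.27,"tz":-0.52,"turn":0},{"hand":0,"tx":0,"ty":-0.27,"tz":-0.52,"turn":0},{"hand":0,"tx":0,"ty":-0.27,"tz":-0.52,"turn":0}]}}

```text
time: 0.97
ee_pos: [256.2, -520.3, 270.5]
orientation: [2.074, 0.287, -2.074]
ft_force: [-0.2, 0.2, 0.1]
grip_width: 25.7
```

Call:
{"op": "apply_moves", "data": {"rows": [{"hand":0,"tx":0,"ty":-0.27,"tz":-0.52,"turn":0},{"hand":0,"tx":0,"ty":-0.27,"tz":-0.52,"turn":0},{"hand":0,"tx":0,"ty":-0.27,"tz":-0.52,"turn":0},{"hand":0,"tx":0,"ty":-0.27,"tz":-0.52,"turn":0},{"hand":0,"tx":0,"ty":-0.27,"tz":-0.52,"turn":0}]}}

```text
time: 1.38
ee_pos: [363.2, -419.6, 270.5]
orientation: [2.074, 0.287, -2.073]
ft_force: [0.4, 0.6, -0.3]
grip_width: -0.2
```

Call:
{"op": "apply_moves", "data": {"rows": [{"hand":0,"tx":0,"ty":-0.27,"tz":-0.52,"turn":0},{"hand":0,"tx":0,"ty":-0.27,"tz":-0.52,"turn":0},{"hand":0,"tx":0,"ty":-0.27,"tz":-0.52,"turn":0},{"hand":0,"tx":0.2,"ty":0,"tz":0,"turn":1},{"hand":0,"tx":0.2,"ty":0,"tz":0,"turn":1}]}}

```text
time: 1.8
ee_pos: [427.8, -359.6, 251.2]
orientation: [2.152, 0.144, -2.149]
ft_force: [-0.3, 0.2, 0.1]
grip_width: -0.2
```

Call:
{"op": "apply_moves", "data": {"rows": [{"hand":0,"tx":0,"ty":0,"tz":0,"turn":1},{"hand":0,"tx":0,"ty":0,"tz":0,"turn":1},{"hand":0,"tx":0,"ty":0,"tz":0,"turn":1},{"hand":0,"tx":0,"ty":0,"tz":0,"turn":1},{"hand":0,"tx":0,"ty":0,"tz":0,"turn":0.8}]}}

```text
time: 2.22
ee_pos: [426.3, -360.5, 250.4]
orientation: [-2.115, 0.215, 2.115]
ft_force: [-0.4, -0.4, 0.5]
grip_width: -0.1
```

Run:
```python
from h import *
p=shot('wrist','w1.png'); pickle.dump(p,open('w1.pkl','wb'))
plan(unit2w('w',(0,-42,230))); print(monitor.get_obs()['q'].round(2))
```

```text
t 2.27 at [ 426.3 -360.5  250.4] f [-0.8  0.3  0.2] yangle -101.65 tilt [ 0. -0. -1.] w -0.1
shift mm [ 20.4 -48.6 -33.7] units [ 0.408 -0.973 -0.674]
[-0.84 -0.11  1.77  0.    1.48  0.94]
```

View pics/w1.png

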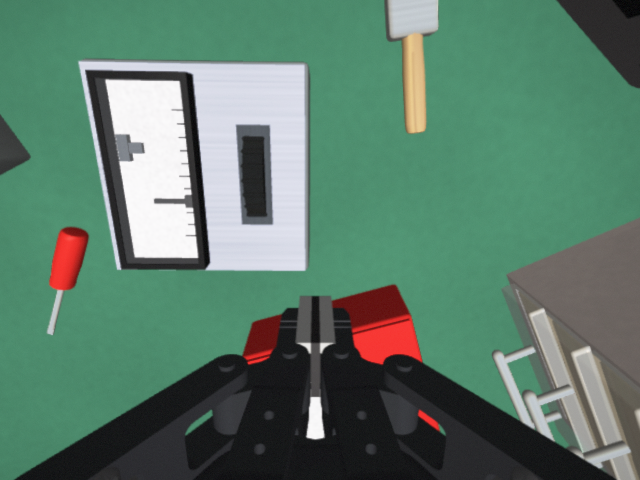

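Run:
```python
from h import *
from scipy.optimize import least_squares
p=pickle.load(open('w1.pkl','rb')); T=wristT(p)
uv={'fl':(80,62),'fr':(308,65),'nr':(307,270),'nl':(118,270)}
c={'fl':(85,85,75),'fr':(85,-85,75),'nr':(-85,-85,75),'nl':(-85,85,75)}
for k in uv: print(k,ray_to_z(p,uv[k],75,T).round(1),unit2w('w',c[k]).round(1))
def f(x):
    U['w']=x; return np.concatenate([project(p,unit2w('w',c[k]),T)[0]-uv[k] for k in uv])
r=least_squares(f,U['w'],x_scale=(1,1,.01)); print(r.x.round(3),r.fun.round(1)); U['w']=r.x
for n,q,z in (('tabtip',(144,148),78),('ptrtip',(154,201),78),('ptrbase',(198,201),78),('slot c',(254.5,174.5),75),('wheel',(256,176),91)):
    print(n,w2unit('w',ray_to_z(p,q,z,T)).round(1))
im=cv2.resize(p['frame'][50:280,70:320,::-1],None,fx=3,fy=3,interpolation=cv2.INTER_CUBIC); cv2.imwrite('pics/w1c.png',im[:600])
```

```text
fl [ 575.9 -217.6   75. ] [ 577.7 -212.1   75. ]
fr [ 541.8 -380.1   75. ] [ 543.9 -378.7   75. ]
nr [ 381.6 -345.3   75. ] [ 377.3 -344.9   75. ]
nl [ 415.  -183.2   75. ] [ 411.1 -178.3   75. ]
[ 4.77349e+02 -2.81393e+02 -2.09000e-01] [-3.5 -2.8  2.5 -2.1  2.9  4.8 -1.4  3.8]
tabtip [23.3 44.5 78. ]
ptrtip [-18.7  42.5  78. ]
ptrbase [-18.4   6.8  78. ]
slot c [  3.2 -39.9  75. ]
wheel [  4.5 -43.6  91. ]
```

View pics/w1c.png

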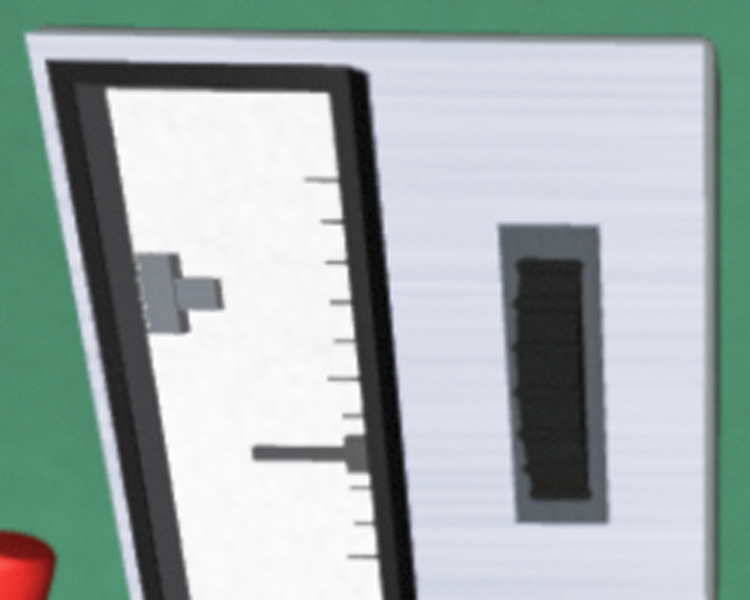

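```bash
sed -i "s/U={'w':(477.5,-278.5,-0.20)/U={'w':(479,-281,-0.207)/" h.py
python3 - <<'E'
from h import *
plan(unit2w('w',(-16,-41.5,130)))
E
```

```text
t 2.27 at [ 426.3 -360.5  250.4] f [-0.8  0.3  0.2] yangle -101.65 tilt [ 0. -0. -1.] w -0.1
shift mm [120.4 -47.1 -19.4] units [ 2.408 -0.941 -0.387]
```

Call:
{"op": "apply_moves", "data": {"rows": [{"hand":0,"tx":0.4,"ty":-0.47,"tz":-0.2,"turn":0},{"hand":0,"tx":0.4,"ty":-0.47,"tz":-0.19,"turn":0},{"hand":0,"tx":0.6,"ty":0,"tz":0,"turn":0},{"hand":0,"tx":0.6,"ty":0,"tz":0,"turn":0},{"hand":0,"tx":0.4,"ty":0,"tz":0,"turn":0}]}}

```text
time: 2.68
ee_pos: [454.0, -316.9, 127.4]
orientation: [-2.115, 0.207, 2.12]
ft_force: [-0.7, 0.6, 0.0]
grip_width: -0.2
```

Run:
```python
from h import *
p=shot('wrist','w2.png'); 
plan(unit2w('w',(-16,-41.5,110)))
```

```text
t 2.73 at [ 452.  -315.5  123.3] f [-3.3  1.6 -3. ] yangle -101.3 tilt [-0.007  0.007 -1.   ] w -0.0
shift mm [13.3  2.3 -3.4] units [ 0.266  0.046 -0.069]
```

View pics/w2.png

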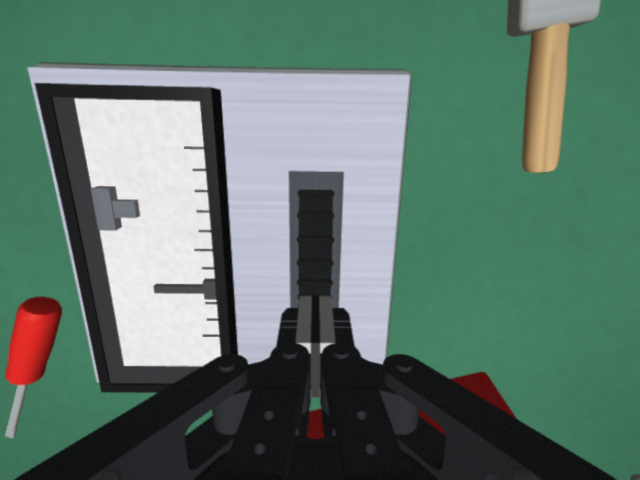

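Call:
{"op": "apply_moves", "data": {"rows": [{"hand":0,"tx":0,"ty":0,"tz":0,"turn":0},{"hand":0,"tx":0,"ty":0,"tz":0,"turn":0}]}}

```text
time: 2.9
ee_pos: [455.1, -318.7, 131.3]
orientation: [-2.118, 0.211, 2.116]
ft_force: [-0.7, 0.3, 0.1]
grip_width: 0.3
```

Run:
```python
from h import *
p=shot('wrist','w3.png'); pickle.dump(p,open('w3.pkl','wb'))
plan(unit2w('w',(-16,-41.5,110)))
```

```text
t 2.95 at [ 455.6 -319.2  132.3] f [-0.1  0.3  0.6] yangle -101.38 tilt [ 0.002 -0.002 -1.   ] w 0.1
shift mm [22.3 -0.8  1. ] units [ 0.447 -0.015  0.02 ]
```

View pics/w3.png

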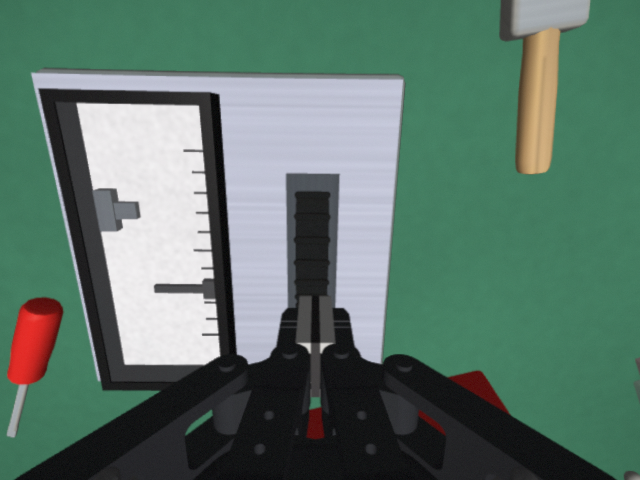

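Call:
{"op": "apply_moves", "data": {"rows": [{"hand":0,"tx":0.15,"ty":0,"tz":0,"turn":0},{"hand":0,"tx":0.15,"ty":0,"tz":0,"turn":0},{"hand":0,"tx":0.05,"ty":0,"tz":0,"turn":0},{"hand":0,"tx":0.0,"ty":0,"tz":0,"turn":0}]}}

```text
time: 3.28
ee_pos: [454.2, -317.9, 111.9]
orientation: [-2.115, 0.21, 2.118]
ft_force: [-0.3, -0.3, 0.1]
grip_width: -0.2
```

Call:
{"op": "apply_moves", "data": {"rows": [{"hand":0,"tx":0.04,"ty":0,"tz":0,"turn":0},{"hand":0,"tx":0,"ty":0,"tz":0,"turn":0}]}}

```text
time: 3.45
ee_pos: [454.6, -318.3, 110.6]
orientation: [-2.116, 0.211, 2.117]
ft_force: [-0.2, 0.1, -0.1]
grip_width: 0.1
```

Call:
{"op": "apply_moves", "data": {"rows": [{"hand":0,"tx":0.02,"ty":0,"tz":0,"turn":0},{"hand":0,"tx":0,"ty":0,"tz":0,"turn":0}]}}

```text
time: 3.62
ee_pos: [454.7, -318.3, 109.8]
orientation: [-2.117, 0.211, 2.117]
ft_force: [-0.5, 0.6, -0.6]
grip_width: 0.0
```

Call:
{"op": "apply_moves", "data": {"rows": [{"hand":0,"tx":0.02,"ty":0,"tz":0,"turn":0},{"hand":0,"tx":0,"ty":0,"tz":0,"turn":0}]}}

```text
time: 3.78
ee_pos: [454.7, -318.3, 108.8]
orientation: [-2.117, 0.211, 2.117]
ft_force: [0.8, 0.3, -0.4]
grip_width: 0.0
```

Call:
{"op": "apply_moves", "data": {"rows": [{"hand":0,"tx":0.02,"ty":0,"tz":0,"turn":0},{"hand":0,"tx":0,"ty":0,"tz":0,"turn":0}]}}

```text
time: 3.95
ee_pos: [454.8, -318.4, 108.2]
orientation: [-2.117, 0.211, 2.117]
ft_force: [-1.0, 1.3, 2.0]
grip_width: 0.2
```

Call:
{"op": "apply_moves", "data": {"rows": [{"hand":0,"tx":0.02,"ty":0,"tz":0,"turn":0},{"hand":0,"tx":0,"ty":0,"tz":0,"turn":0}]}}

```text
time: 4.12
ee_pos: [455.0, -318.5, 108.1]
orientation: [-2.117, 0.211, 2.117]
ft_force: [-1.3, 1.7, 5.7]
grip_width: -0.1
```

Call:
{"op": "apply_moves", "data": {"rows": [{"hand":0,"tx":0,"ty":0,"tz":-0.04,"turn":0},{"hand":0,"tx":0,"ty":0,"tz":-0.08,"turn":0},{"hand":0,"tx":0,"ty":0,"tz":-0.08,"turn":0},{"hand":0,"tx":0,"ty":0,"tz":-0.08,"turn":0},{"hand":0,"tx":0,"ty":0,"tz":-0.04,"turn":0}]}}

```text
time: 4.53
ee_pos: [472.3, -322.2, 109.4]
orientation: [-2.122, 0.213, 2.113]
ft_force: [-0.3, 2.5, 9.0]
grip_width: 0.3
```

Run:
```python
from h import *
p=shot('wrist','w4.png')
plan(unit2w('w',(-16,-41.5,110)))
```

```text
t 4.58 at [ 472.5 -322.3  109.4] f [1.8 2.2 9.6] yangle -101.39 tilt [ 0.004 -0.002 -1.   ] w -0.0
shift mm [-0.6 -0.4 18.1] units [-0.013 -0.008  0.362]
```

View pics/w4.png

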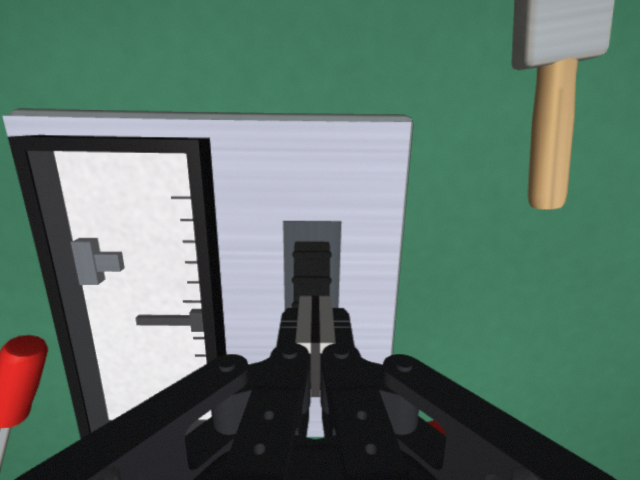

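Call:
{"op": "apply_moves", "data": {"rows": [{"hand":0,"tx":-0.01,"ty":0,"tz":-0.08,"turn":0},{"hand":0,"tx":0,"ty":0,"tz":-0.08,"turn":0},{"hand":0,"tx":0.02,"ty":0,"tz":-0.08,"turn":0},{"hand":0,"tx":0.02,"ty":0,"tz":-0.08,"turn":0},{"hand":0,"tx":0,"ty":0,"tz":0,"turn":0}]}}

```text
time: 5.0
ee_pos: [488.8, -325.8, 108.2]
orientation: [-2.125, 0.214, 2.111]
ft_force: [2.5, 1.0, 7.6]
grip_width: -0.3
```

Run:
```python
from h import *
p=shot('wrist','w5.png'); pickle.dump(p,open('w5.pkl','wb'))
plan(unit2w('w',(-16,-41.5,110)))
```

```text
t 5.05 at [ 488.7 -325.8  108.3] f [2.4 0.1 7.6] yangle -101.39 tilt [ 0.006 -0.003 -1.   ] w 0.1
shift mm [-2.  -0.6 34.7] units [-0.039 -0.013  0.695]
```

View pics/w5.png

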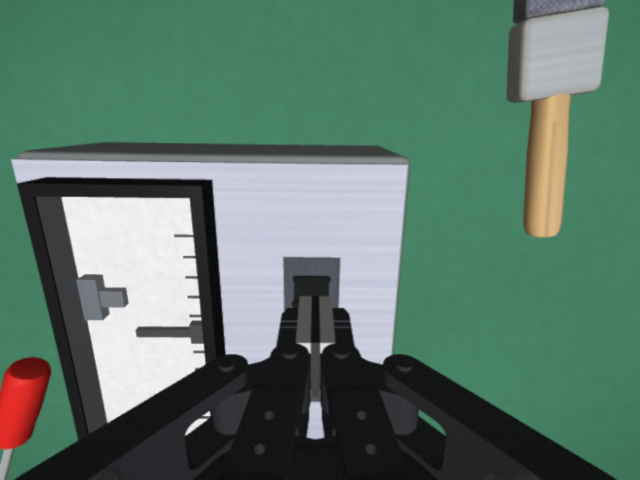

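```bash
cat >> h.py <<'E'
def ptab(p,tab,ptr,zt=80,zp=78):
    T=wristT(p); a=w2unit('w',ray_to_z(p,tab,zt,T)); b=w2unit('w',ray_to_z(p,ptr,zp,T)); print('tab',a.round(1),'ptr',b.round(1),'diff',(a-b)[0].round(2))
E
python3 - <<'E'
from h import *
p=pickle.load(open('w3.pkl','rb'));ptab(p,(138,210),(154,288.5)); ptab(p,(138,210),(154,288.5),78)
p=pickle.load(open('w5.pkl','rb'));ptab(p,(126,297),(137,331.5)); ptab(p,(126,297),(137,331.5),78)
cv2.imwrite('pics/w5c.png',cv2.resize(p['frame'][170:370,20:220,::-1],(600,600),interpolation=cv2.INTER_CUBIC))
E
```

```text
tab [22.  43.6 80. ] ptr [-21.2  42.3  78. ] diff 43.19
tab [21.5 44.5 78. ] ptr [-21.2  42.3  78. ] diff 42.69
tab [21.5 43.5 80. ] ptr [ 2.1 42.1 78. ] diff 19.33
tab [20.4 44.6 78. ] ptr [ 2.1 42.1 78. ] diff 18.31
```

Call:
{"op": "apply_moves", "data": {"rows": [{"hand":0,"tx":-0.2,"ty":0,"tz":0,"turn":0},{"hand":0,"tx":-0.2,"ty":0,"tz":0.15,"turn":0},{"hand":0,"tx":0,"ty":0,"tz":0.3,"turn":0},{"hand":0,"tx":0,"ty":0,"tz":0.15,"turn":0},{"hand":0,"tx":0,"ty":0,"tz":0,"turn":0}]}}

```text
time: 5.47
ee_pos: [455.3, -318.1, 124.8]
orientation: [-2.115, 0.211, 2.118]
ft_force: [-1.0, 0.6, 0.8]
grip_width: -0.2
```

Call:
{"op": "apply_moves", "data": {"rows": [{"hand":0,"tx":0,"ty":0,"tz":0,"turn":0},{"hand":0,"tx":0,"ty":0,"tz":0,"turn":0}]}}

```text
time: 5.63
ee_pos: [456.6, -318.6, 124.9]
orientation: [-2.116, 0.211, 2.117]
ft_force: [-0.5, 0.6, -0.3]
grip_width: -0.4
```

Run:
```python
from h import *
p=shot('wrist','w6.png'); pickle.dump(p,open('w6.pkl','wb'))
plan(unit2w('w',(-16,-41.5,110)))
cv2.imwrite('pics/w6c.png',cv2.resize(p['frame'][140:340,60:260,::-1],(600,600),interpolation=cv2.INTER_CUBIC))
```

```text
t 5.68 at [ 456.8 -318.7  125. ] f [-0.3  0.1 -1.5] yangle -101.4 tilt [-0.  0. -1.] w 0.2
shift mm [15.   0.1  2. ] units [0.3   0.001 0.04 ]
```

View pics/w6c.png

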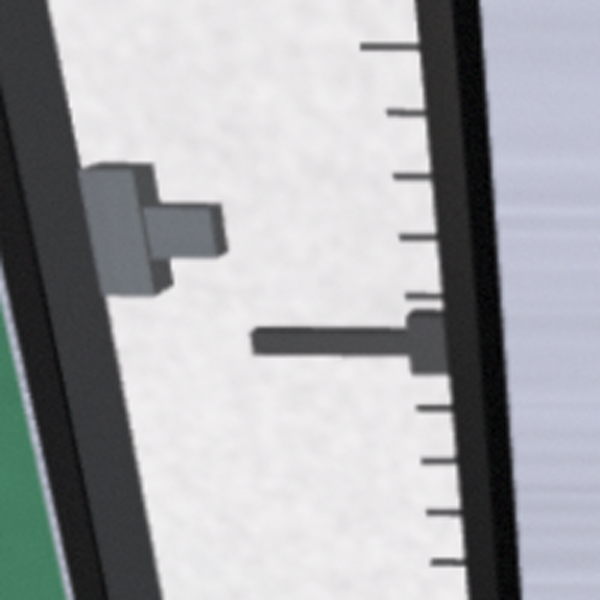

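View pics/w5c.png

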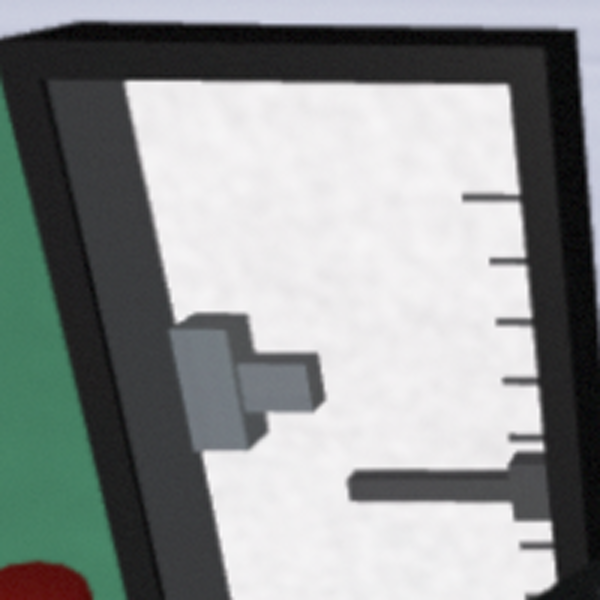

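Run:
```python
from h import *
p=pickle.load(open('w6.pkl','rb'))
for z in ((80,78),(78,78),(82,78)): ptab(p,(134,216.7),(145,253.7),*z)
```

```text
tab [21.8 43.2 80. ] ptr [ 2.4 41.7 78. ] diff 19.43
tab [21.2 44.2 78. ] ptr [ 2.4 41.7 78. ] diff 18.89
tab [22.3 42.2 82. ] ptr [ 2.4 41.7 78. ] diff 19.98
```

Call:
{"op": "apply_moves", "data": {"rows": [{"hand":0,"tx":0.15,"ty":0,"tz":0,"turn":0},{"hand":0,"tx":0.1,"ty":0,"tz":0,"turn":0},{"hand":0,"tx":0.04,"ty":0,"tz":0,"turn":0},{"hand":0,"tx":0.0,"ty":0,"tz":0,"turn":0},{"hand":0,"tx":0.0,"ty":0,"tz":0,"turn":0}]}}

```text
time: 6.1
ee_pos: [456.5, -318.5, 110.2]
orientation: [-2.116, 0.211, 2.117]
ft_force: [-0.6, 0.1, -0.2]
grip_width: -0.0
```

Call:
{"op": "apply_moves", "data": {"rows": [{"hand":0,"tx":0.04,"ty":0,"tz":0,"turn":0},{"hand":0,"tx":0,"ty":0,"tz":0,"turn":0}]}}

```text
time: 6.27
ee_pos: [456.7, -318.7, 108.7]
orientation: [-2.117, 0.211, 2.117]
ft_force: [0.5, 1.2, -0.2]
grip_width: 0.2
```

Call:
{"op": "apply_moves", "data": {"rows": [{"hand":0,"tx":0.03,"ty":0,"tz":0,"turn":0},{"hand":0,"tx":0,"ty":0,"tz":0,"turn":0}]}}

```text
time: 6.43
ee_pos: [456.9, -318.9, 108.0]
orientation: [-2.117, 0.211, 2.117]
ft_force: [-1.1, 0.9, 2.0]
grip_width: 0.2
```

Call:
{"op": "apply_moves", "data": {"rows": [{"hand":0,"tx":0.02,"ty":0,"tz":0,"turn":0},{"hand":0,"tx":0,"ty":0,"tz":-0.06,"turn":0},{"hand":0,"tx":-0.01,"ty":0,"tz":-0.08,"turn":0},{"hand":0,"tx":0,"ty":0,"tz":-0.08,"turn":0},{"hand":0,"tx":0,"ty":0,"tz":-0.08,"turn":0}]}}

```text
time: 6.85
ee_pos: [473.1, -322.4, 109.5]
orientation: [-2.122, 0.213, 2.113]
ft_force: [0.3, 1.1, 7.6]
grip_width: 0.1
```

Call:
{"op": "apply_moves", "data": {"rows": [{"hand":0,"tx":0,"ty":0,"tz":-0.08,"turn":0},{"hand":0,"tx":0,"ty":0,"tz":-0.06,"turn":0},{"hand":0,"tx":0,"ty":0,"tz":0,"turn":0}]}}

```text
time: 7.1
ee_pos: [480.0, -323.8, 108.5]
orientation: [-2.122, 0.213, 2.113]
ft_force: [2.4, 1.9, 6.7]
grip_width: 0.2
```

Run:
```python
from h import *
p=shot('wrist','w7.png'); pickle.dump(p,open('w7.pkl','wb'))
plan(unit2w('w',(-16,-41.5,110)))
cv2.imwrite('pics/w7c.png',cv2.resize(p['frame'][200:400,20:220,::-1],(600,600),interpolation=cv2.INTER_CUBIC))
```

```text
t 7.15 at [ 479.9 -323.8  108.5] f [2.3 0.2 7. ] yangle -101.39 tilt [ 0.004 -0.002 -1.   ] w 0.2
shift mm [-1.6 -0.4 25.7] units [-0.031 -0.009  0.513]
```

View pics/w7c.png

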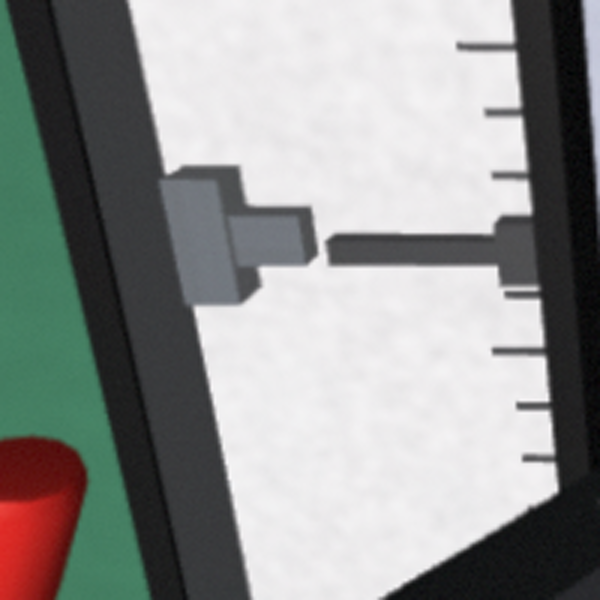

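Call:
{"op": "apply_moves", "data": {"rows": [{"hand":0,"tx":0.01,"ty":0,"tz":-0.05,"turn":0},{"hand":0,"tx":0,"ty":0,"tz":0,"turn":0},{"hand":0,"tx":-0.2,"ty":0,"tz":0,"turn":0},{"hand":0,"tx":-0.3,"ty":0,"tz":0.2,"turn":0},{"hand":0,"tx":0,"ty":0,"tz":0.4,"turn":0}]}}

```text
time: 7.57
ee_pos: [453.0, -318.9, 134.5]
orientation: [-2.123, 0.214, 2.114]
ft_force: [0.4, -0.2, 0.2]
grip_width: -0.0
```

Call:
{"op": "apply_moves", "data": {"rows": [{"hand":0,"tx":0,"ty":0,"tz":0.4,"turn":0},{"hand":0,"tx":0,"ty":0,"tz":0.4,"turn":0},{"hand":0,"tx":0,"ty":0,"tz":0.2,"turn":0},{"hand":0,"tx":0,"ty":0,"tz":0,"turn":0},{"hand":0,"tx":0,"ty":0,"tz":0,"turn":0}]}}

```text
time: 7.98
ee_pos: [402.2, -307.8, 131.4]
orientation: [-2.117, 0.212, 2.116]
ft_force: [0.5, -0.3, 0.0]
grip_width: 0.0
```

Run:
```python
from h import *
p=shot('wrist','w8.png'); pickle.dump(p,open('w8.pkl','wb'))
plan(unit2w('w',(-16,-41.5,110)))
T=np.linalg.inv(wristT(p)); print('cam in unit',w2unit('w',T[:3,3]).round(1))
cv2.imwrite('pics/w8c.png',cv2.resize(p['frame'][60:260,60:260,::-1],(600,600),interpolation=cv2.INTER_CUBIC))
```

```text
t 8.03 at [ 402.7 -308.   131.5] f [ 0.2 -0.2  0.5] yangle -101.41 tilt [ 0.001 -0.    -1.   ] w -0.2
shift mm [ 21.6  -0.2 -53.1] units [ 0.432 -0.004 -1.063]
cam in unit [ 12.4 -42.6 256.1]
```

View pics/w8.png

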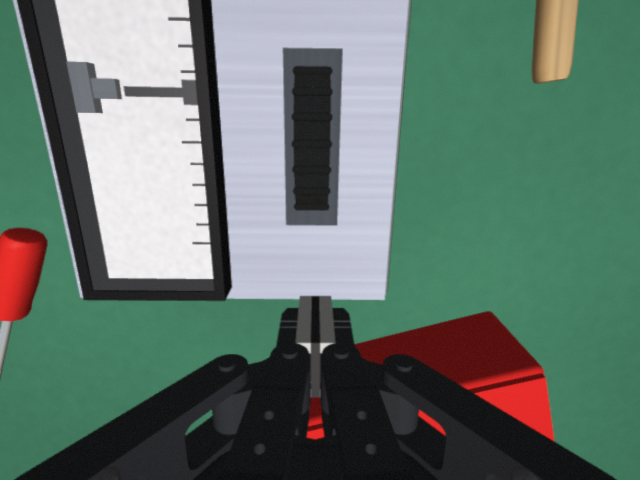

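View pics/w8c.png

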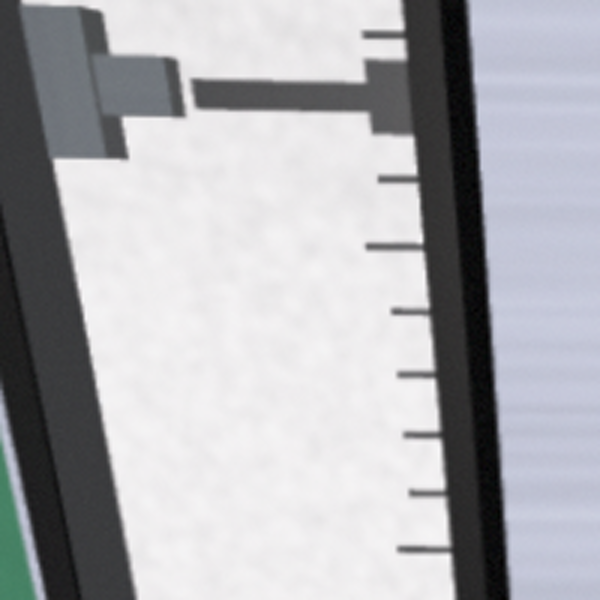

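Run:
```python
from h import *
p=pickle.load(open('w8.pkl','rb'))
g=lambda x,y:(60+x/3-1/3,60+y/3-1/3)
ptab(p,g(178,88),g(193,93.5),82,79)
ptab(p,g(178,88),g(365,97),82,79)
ptab(p,g(97,84.5),g(193,93.5),82,79)
T=wristT(p)
# tick directions / frame bottom edge
for a in ((363,35),(404,35),(380,178),(418,181),(392,311),(428,312),(398,549),(450,549)): print(w2unit('w',ray_to_z(p,g(*a),77,T)).round(2))
im=p['frame'][60:130,60:200].astype(int); 
def prof(x,y0,y1): return im[y0:y1,x].sum(1)//3
for x in (40,45,50,55,58): print('tongue' ,x+60,list(prof(x-0,14,46)))
for x in (66,75,90,110): print('ptr',x+60,list(prof(x,18,46)))
```

```text
tab [22.3 42.4 82. ] ptr [21.8 41.9 79. ] diff 0.54
tab [22.3 42.4 82. ] ptr [21.7 16.8 79. ] diff 0.62
tab [22.6 53.9 82. ] ptr [21.8 41.9 79. ] diff 0.79
[30.21 16.76 77.  ]
[30.3  10.76 77.  ]
[10.38 16.47 77.  ]
[10.02 10.72 77.  ]
[-9.63 16.74 77.  ]
[-9.72 11.06 77.  ]
[-49.69  19.8   77.  ]
[-49.63  10.96  77.  ]
tongue 100 [np.int64(235), np.int64(235), np.int64(234), np.int64(222), np.int64(172), np.int64(125), np.int64(118), np.int64(118), np.int64(116), np.int64(118), np.int64(118), np.int64(118), np.int64(118), np.int64(120), np.int64(118), np.int64(118), np.int64(118), np.int64(117), np.int64(117), np.int64(117), np.int64(117), np.int64(116), np.int64(118), np.int64(117), np.int64(122), np.int64(151), np.int64(141), np.int64(137), np.int64(120), np.int64(103), np.int64(102), np.int64(89)]
tongue 105 [np.int64(236), np.int64(235), np.int64(234), np.int64(222), np.int64(173), np.int64(126), np.int64(119), np.int64(119), np.int64(118), np.int64(118), np.int64(116), np.int64(118), np.int64(119), np.int64(118), np.int64(119), np.int64(118), np.int64(120), np.int64(119), np.in
[... 2641 characters left out ...]
), np.int64(115), np.int64(84), np.int64(82), np.int64(80), np.int64(82), np.int64(83), np.int64(81), np.int64(84), np.int64(85), np.int64(125), np.int64(214), np.int64(236), np.int64(235), np.int64(236), np.int64(236), np.int64(235), np.int64(235), np.int64(236), np.int64(234)]
ptr 170 [np.int64(236), np.int64(236), np.int64(235), np.int64(235), np.int64(235), np.int64(232), np.int64(232), np.int64(230), np.int64(212), np.int64(146), np.int64(95), np.int64(88), np.int64(87), np.int64(86), np.int64(88), np.int64(85), np.int64(87), np.int64(87), np.int64(101), np.int64(184), np.int64(228), np.int64(231), np.int64(232), np.int64(231), np.int64(232), np.int64(232), np.int64(231), np.int64(233)]
```

Run:
```python
from h import *
p=pickle.load(open('w8.pkl','rb'))
ptab(p,(110,88.2),(126,90.85),82,79)
ptab(p,(105,88.1),(135,91.05),82,79)
ptab(p,(110,88.2),(126,90.85),79,79)
plan(unit2w('w',(-8,-41.5,120)))
```

```text
tab [22.6 46.2 82. ] ptr [21.8 41.  79. ] diff 0.78
tab [22.6 48.4 82. ] ptr [21.8 37.1 79. ] diff 0.8
tab [22.7 47.8 79. ] ptr [21.8 41.  79. ] diff 0.96
t 8.03 at [ 402.7 -308.   131.5] f [ 0.2 -0.2  0.5] yangle -101.41 tilt [ 0.001 -0.    -1.   ] w -0.2
shift mm [ 11.6  -0.1 -61.1] units [ 0.232 -0.003 -1.223]
```

Call:
{"op": "apply_moves", "data": {"rows": [{"hand":0,"tx":0,"ty":0,"tz":-0.3,"turn":0},{"hand":0,"tx":0,"ty":0,"tz":-0.5,"turn":0},{"hand":0,"tx":0,"ty":0,"tz":-0.4,"turn":0},{"hand":0,"tx":0.15,"ty":0,"tz":-0.2,"turn":0},{"hand":0,"tx":0.1,"ty":0,"tz":0,"turn":0}]}}

```text
time: 8.45
ee_pos: [473.5, -322.2, 118.9]
orientation: [-2.12, 0.21, 2.116]
ft_force: [-0.1, -0.7, 0.1]
grip_width: -0.2
```

Call:
{"op": "apply_moves", "data": {"rows": [{"hand":0,"tx":0,"ty":0,"tz":0,"turn":0},{"hand":0,"tx":0,"ty":0,"tz":0,"turn":0},{"hand":0,"tx":0.1,"ty":0,"tz":0,"turn":0},{"hand":0,"tx":0,"ty":0,"tz":0,"turn":0},{"hand":0,"tx":0,"ty":0,"tz":0,"turn":0}]}}

```text
time: 8.87
ee_pos: [470.3, -321.4, 113.5]
orientation: [-2.116, 0.211, 2.117]
ft_force: [0.1, 0.5, 0.1]
grip_width: 0.2
```

Call:
{"op": "apply_moves", "data": {"rows": [{"hand":0,"tx":0.07,"ty":0,"tz":0,"turn":0},{"hand":0,"tx":0,"ty":0,"tz":0,"turn":0},{"hand":0,"tx":0.02,"ty":0,"tz":0,"turn":0},{"hand":0,"tx":0,"ty":0,"tz":0,"turn":0}]}}

```text
time: 9.2
ee_pos: [471.1, -321.7, 109.9]
orientation: [-2.118, 0.212, 2.116]
ft_force: [-1.0, 0.2, 1.4]
grip_width: 0.0
```

Call:
{"op": "apply_moves", "data": {"rows": [{"hand":0,"tx":0.015,"ty":0,"tz":0,"turn":0},{"hand":0,"tx":0,"ty":0,"tz":0,"turn":0}]}}

```text
time: 9.37
ee_pos: [471.6, -321.9, 109.8]
orientation: [-2.119, 0.212, 2.115]
ft_force: [-0.1, 1.1, 4.9]
grip_width: -0.3
```

Run:
```python
from h import *
p=shot('wrist','w9.png'); pickle.dump(p,open('w9.pkl','wb'))
plan(unit2w('w',(0,-41.5,110)))
cv2.imwrite('pics/w9c.png',cv2.resize(p['frame'][200:350,40:240,::-1],(800,600),interpolation=cv2.INTER_CUBIC))
```

```text
t 9.42 at [ 471.6 -321.9  109.8] f [0.3 1.3 4.8] yangle -101.4 tilt [ 0.002 -0.001 -1.   ] w 0.3
shift mm [-0.2 -0.   1.2] units [-0.005 -0.     0.023]
```

View pics/w9c.png

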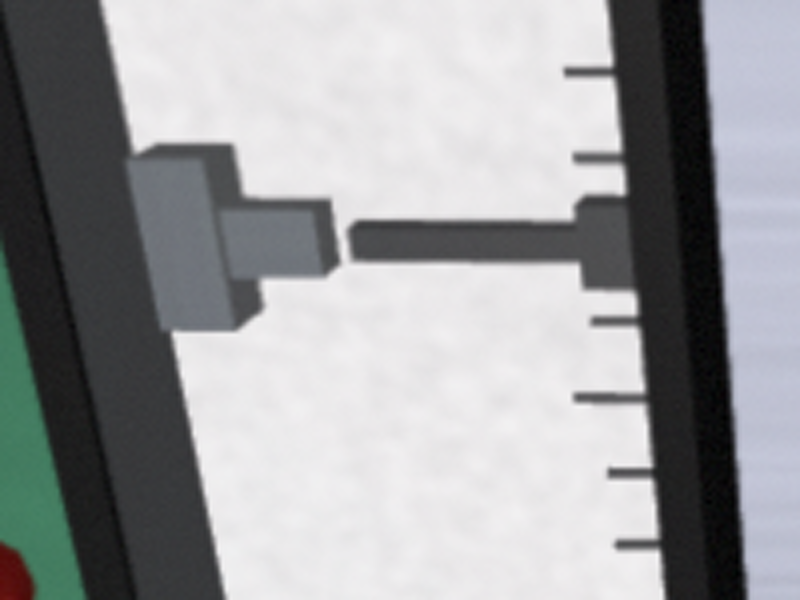

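Call:
{"op": "apply_moves", "data": {"rows": [{"hand":0,"tx":0,"ty":0,"tz":-0.02,"turn":0},{"hand":0,"tx":0,"ty":0,"tz":0,"turn":0},{"hand":0,"tx":-0.1,"ty":0,"tz":0,"turn":0},{"hand":0,"tx":-0.3,"ty":0,"tz":0,"turn":0},{"hand":0,"tx":0,"ty":0,"tz":0.4,"turn":0}]}}

```text
time: 9.83
ee_pos: [454.7, -319.3, 131.4]
orientation: [-2.124, 0.213, 2.114]
ft_force: [0.7, -0.3, 0.7]
grip_width: -0.1
```

Call:
{"op": "apply_moves", "data": {"rows": [{"hand":0,"tx":0,"ty":0,"tz":0.5,"turn":0},{"hand":0,"tx":-0.2,"ty":0,"tz":0.3,"turn":0},{"hand":0,"tx":0,"ty":0,"tz":0.1,"turn":0},{"hand":0,"tx":0,"ty":0,"tz":0,"turn":0},{"hand":0,"tx":0,"ty":0,"tz":0,"turn":0}]}}

```text
time: 10.25
ee_pos: [408.3, -309.0, 138.4]
orientation: [-2.117, 0.212, 2.116]
ft_force: [-0.7, -0.0, 0.3]
grip_width: 0.2
```

Run:
```python
from h import *
p=shot('wrist','w10.png'); pickle.dump(p,open('w10.pkl','wb'))
plan(unit2w('w',(0,-41.5,110)))
T=np.linalg.inv(wristT(p)); print('cam in unit',w2unit('w',T[:3,3]).round(1))
cv2.imwrite('pics/w10c.png',cv2.resize(p['frame'][60:210,60:260,::-1],(800,600),interpolation=cv2.INTER_CUBIC))
```

```text
t 10.3 at [ 408.5 -309.   138.3] f [ 1.  -0.5  1. ] yangle -101.4 tilt [ 0. -0. -1.] w 0.0
shift mm [ 28.4   0.1 -63.2] units [ 0.567  0.002 -1.265]
cam in unit [ 18.7 -42.5 263.1]
```

View pics/w10c.png

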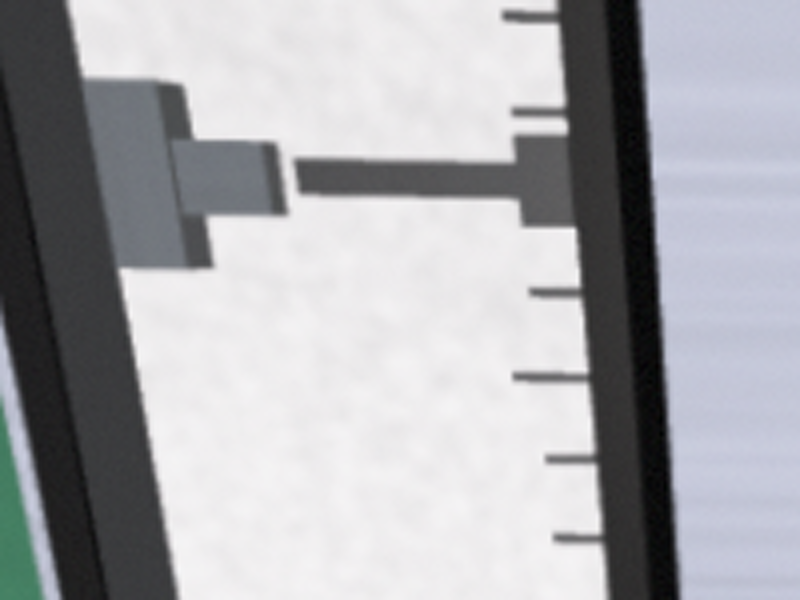

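Run:
```python
from h import *
pt,ps=pickle.load(open('ps0.pkl','rb'))
f=lambda cx,cy:(175+cx/6-.5,200+cy/6-.5)
for n,c,z in (('ring c',(278,310),77),('fin tip',(150,211),83),('fin mid',(180,238),83),('idx',(254,132),60),('inner a',(243,258),109),('inner b',(284,345),109)):
    w=ray_to_z(pt,f(*c),z); print(n,w.round(1),w2unit('k',w).round(1),np.degrees(np.arctan2(*w2unit('k',w)[1::-1])).round(1))
plan(unit2w('k',(0,0,230)))
```

```text
ring c [458.2 272.8  77. ] [-0.5 -0.8 77. ] -121.2
fin tip [496.9 325.8  83. ] [48.4 42.9 83. ] 41.5
fin mid [486.2 312.9  83. ] [35.2 32.6 83. ] 42.8
idx [533.3 290.1  60. ] [76.6  0.4 60. ] 0.3
inner a [476.5 280.4 109. ] [ 19.    2.8 109. ] 8.4
inner b [442.4 262.6 109. ] [-18.1  -7.5 109. ] -157.4
t 10.3 at [ 408.5 -309.   138.3] f [ 1.  -0.5  1. ] yangle -101.4 tilt [ 0. -0. -1.] w 0.0
shift mm [ -91.7 -581.1   66.1] units [ -1.833 -11.623   1.323]
```

Run:
```python
from h import *
plan((472,334,210))
```

```text
t 10.3 at [ 408.5 -309.   138.3] f [ 1.  -0.5  1. ] yangle -101.4 tilt [ 0. -0. -1.] w 0.0
shift mm [ -71.7 -642.9   64.8] units [ -1.433 -12.858   1.296]
```

Call:
{"op": "apply_moves", "data": {"rows": [{"hand":0,"tx":-0.7,"ty":0,"tz":0,"turn":0},{"hand":0,"tx":-0.7,"ty":-0.3,"tz":0,"turn":0},{"hand":0,"tx":0,"ty":-0.7,"tz":0.076,"turn":0},{"hand":0,"tx":0,"ty":-0.76,"tz":0.076,"turn":0},{"hand":0,"tx":0,"ty":-0.76,"tz":0.076,"turn":0}]}}

```text
time: 10.72
ee_pos: [422.8, -182.4, 209.4]
orientation: [-2.118, 0.213, 2.115]
ft_force: [0.2, -0.7, -0.3]
grip_width: 0.1
```

Call:
{"op": "apply_moves", "data": {"rows": [{"hand":0,"tx":0,"ty":-0.76,"tz":0.076,"turn":0},{"hand":0,"tx":0,"ty":-0.76,"tz":0.076,"turn":0},{"hand":0,"tx":0,"ty":-0.76,"tz":0.076,"turn":0},{"hand":0,"tx":0,"ty":-0.76,"tz":0.076,"turn":0},{"hand":0,"tx":0,"ty":-0.76,"tz":0.076,"turn":0}]}}

```text
time: 11.13
ee_pos: [441.2, 9.0, 208.6]
orientation: [-2.117, 0.211, 2.116]
ft_force: [0.5, -0.3, 0.0]
grip_width: -0.1
```

Call:
{"op": "apply_moves", "data": {"rows": [{"hand":0,"tx":0,"ty":-0.76,"tz":0.076,"turn":0},{"hand":0,"tx":0,"ty":-0.76,"tz":0.076,"turn":0},{"hand":0,"tx":0,"ty":-0.76,"tz":0.076,"turn":0},{"hand":0,"tx":0,"ty":-0.76,"tz":0.076,"turn":0},{"hand":0,"tx":0,"ty":-0.76,"tz":0.076,"turn":0}]}}

```text
time: 11.55
ee_pos: [459.9, 199.5, 208.3]
orientation: [-2.117, 0.21, 2.117]
ft_force: [0.0, -0.1, 0.2]
grip_width: 0.4
```

Call:
{"op": "apply_moves", "data": {"rows": [{"hand":0,"tx":0,"ty":-0.4,"tz":0,"turn":-1},{"hand":0,"tx":0,"ty":0,"tz":0,"turn":-1},{"hand":0,"tx":0,"ty":0,"tz":0,"turn":-1},{"hand":0,"tx":0,"ty":0,"tz":0,"turn":-1},{"hand":0,"tx":0,"ty":0,"tz":0,"turn":-1}]}}

```text
time: 11.97
ee_pos: [463.9, 217.4, 208.0]
orientation: [2.14, 0.166, -2.142]
ft_force: [0.2, 0.1, -0.1]
grip_width: 0.2
```

Call:
{"op": "apply_moves", "data": {"rows": [{"hand":0,"tx":0,"ty":0,"tz":0,"turn":-1},{"hand":0,"tx":0,"ty":0,"tz":0,"turn":-1},{"hand":0,"tx":0,"ty":0,"tz":0,"turn":-1},{"hand":0,"tx":0,"ty":0,"tz":0,"turn":-1},{"hand":0,"tx":0,"ty":0,"tz":0,"turn":-1}]}}

```text
time: 12.38
ee_pos: [464.0, 217.1, 208.0]
orientation: [1.939, 0.499, -1.94]
ft_force: [-0.8, -0.3, 0.1]
grip_width: -0.2
```

Run:
```python
from h import *
p=shot('wrist','k1.png'); pickle.dump(p,open('k1.pkl','wb'))
plan((472,334,180)); print(monitor.get_obs()['q'].round(2))
```

```text
t 12.43 at [464.  217.  208.1] f [-0.5  0.4 -0.1] yangle -61.05 tilt [-0.001 -0.    -1.   ] w 0.2
shift mm [ 28.  -98.5 -63.6] units [ 0.561 -1.969 -1.273]
[ 0.29 -0.19  1.92  0.    1.42  1.36]
```

View pics/k1.png

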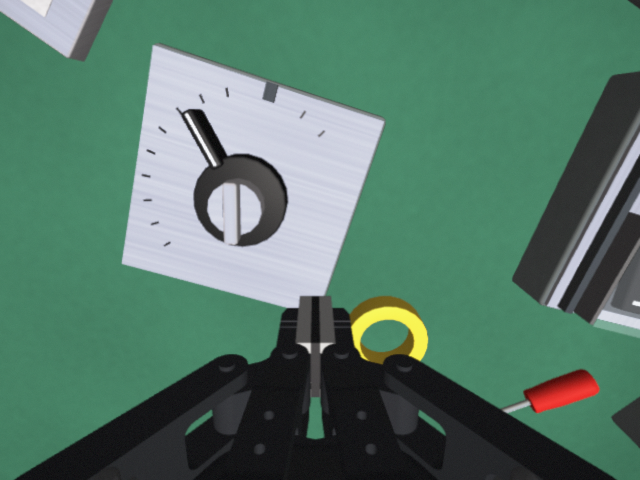

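```bash
cat >> h.py <<'E'
def kp(p,pts,T=None):
    T=wristT(p) if T is None else T
    for n,c,z in pts:
        w=ray_to_z(p,c,z,T); u=w2unit('k',w); print(n,w.round(1),u.round(1),'ang',np.degrees(np.arctan2(u[1],u[0])).round(1))
E
python3 - <<'E'
from h import *
p=pickle.load(open('k1.pkl','rb'))
kp(p,(('fintip',(190,111),83),('finbase',(217,164),83),('idx',(272,91),60),('ringc',(241,200),77),('innertop',(232,183),109),('innerbot',(232,243),109),('c1',(155,44),55),('c2',(384,119),55),('c3',(123,264),55)))
cv2.imwrite('pics/k1c.png',cv2.resize(p['frame'][80:260,160:340,::-1],(600,600),interpolation=cv2.INTER_CUBIC))
E
```

```text
fintip [499.5 326.4  83. ] [51.1 43.  83. ] ang 40.1
finbase [477.3 298.   83. ] [23.5 19.9 83. ] ang 40.3
idx [535.2 289.   60. ] [78.2 -1.1 60. ] ang -0.8
ringc [461.1 274.1  77. ] [ 2.6 -0.1 77. ] ang -2.3
innertop [477.4 281.1 109. ] [ 20.    3.3 109. ] ang 9.3
innerbot [442.2 264.9 109. ] [-17.8  -5.2 109. ] ang -163.7
c1 [523.1 370.6  55. ] [83.4 81.3 55. ] ang 44.3
c2 [557.2 211.3  55. ] [ 83.6 -81.6  55. ] ang -44.3
c3 [361.  336.4  55. ] [-82.3  81.6  55. ] ang 135.2
```

View pics/k1c.png

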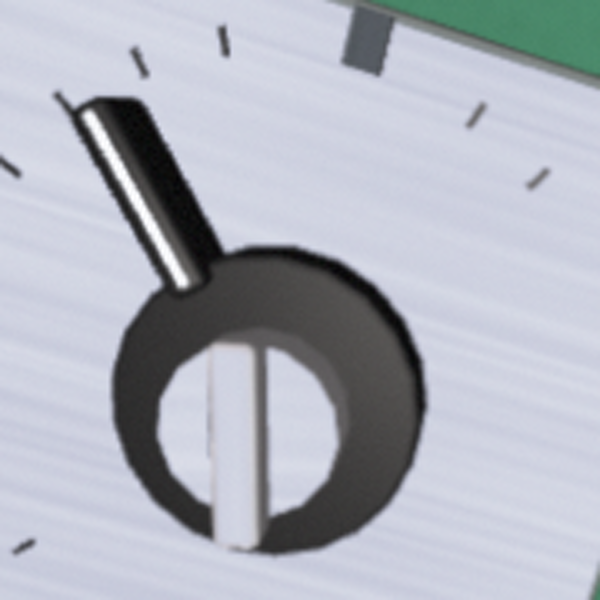

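```bash
sed -i "s/'k':(458.5,273.7,0.21)/'k':(459.3,273.6,0.21)/" h.py
python3 - <<'E'
from h import *
plan((474.4,333.9,130))
E
```

```text
t 12.43 at [464.  217.  208.1] f [-0.5  0.4 -0.1] yangle -61.05 tilt [-0.001 -0.    -1.   ] w 0.2
shift mm [ 78.  -97.2 -65.7] units [ 1.561 -1.944 -1.315]
```

Call:
{"op": "apply_moves", "data": {"rows": [{"hand":0,"tx":0,"ty":-0.6,"tz":-0.4,"turn":0},{"hand":0,"tx":0,"ty":-0.6,"tz":-0.4,"turn":0},{"hand":0,"tx":0.2,"ty":-0.5,"tz":-0.36,"turn":0},{"hand":0,"tx":0.5,"ty":-0.24,"tz":-0.155,"turn":0},{"hand":0,"tx":0.5,"ty":0,"tz":0,"turn":-1}]}}

```text
time: 12.85
ee_pos: [476.2, 337.0, 149.1]
orientation: [1.901, 0.56, -1.894]
ft_force: [0.2, -0.9, -0.1]
grip_width: 0.2
```

Call:
{"op": "apply_moves", "data": {"rows": [{"hand":0,"tx":0.35,"ty":0,"tz":0,"turn":0},{"hand":0,"tx":0,"ty":0,"tz":0,"turn":0},{"hand":0,"tx":0,"ty":0,"tz":0,"turn":0}]}}

```text
time: 13.1
ee_pos: [474.3, 333.2, 129.5]
orientation: [1.896, 0.554, -1.902]
ft_force: [0.0, 0.7, 0.1]
grip_width: -0.2
```

Run:
```python
from h import *
p=shot('wrist','k2.png'); pickle.dump(p,open('k2.pkl','wb'))
plan((474.4,333.9,84)); print(w2unit('k',monitor.get_obs()['ee_pos']).round(1))
```

```text
t 13.15 at [475.3 333.4 131.3] f [-0.  -0.2  0.8] yangle -57.44 tilt [ 0.  0. -1.] w -0.4
shift mm [47.3 -0.9  0.5] units [ 0.947 -0.017  0.01 ]
[ 28.1  55.2 131.3]
```

View pics/k2.png

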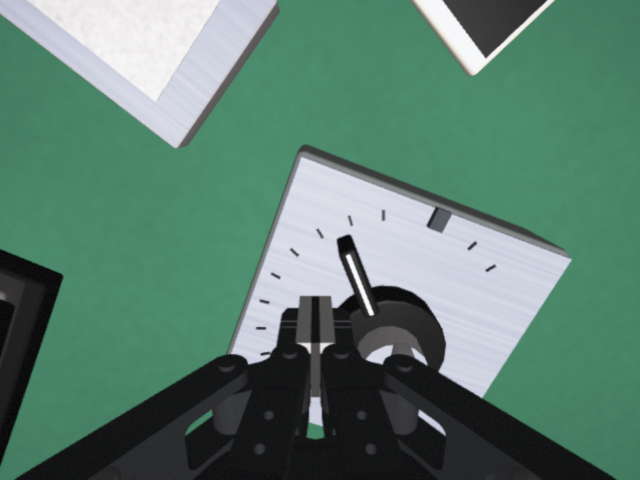

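Call:
{"op": "apply_moves", "data": {"rows": [{"hand":0,"tx":0.3,"ty":0,"tz":0,"turn":0},{"hand":0,"tx":0.35,"ty":0,"tz":0,"turn":0},{"hand":0,"tx":0.25,"ty":0,"tz":0,"turn":0},{"hand":0,"tx":0.02,"ty":0,"tz":0,"turn":0},{"hand":0,"tx":0,"ty":0,"tz":0,"turn":0}]}}

```text
time: 13.57
ee_pos: [475.0, 333.0, 85.3]
orientation: [1.899, 0.555, -1.899]
ft_force: [0.6, 0.7, -0.6]
grip_width: 0.3
```

Run:
```python
from h import *
o=monitor.get_obs(); print(w2unit('k',o['ee_pos']).round(1),o['ft_force'].round(1))
R=toolR(o); cur=o['ee_pos']
prev=cur
for ph in (40.5,30,20,12,5):
    a=np.radians(ph); u=57*np.array([np.cos(a),np.sin(a)])+12*np.array([-np.sin(a),np.cos(a)])
    w=unit2w('k',(*u,84)); print(ph,u.round(1),(R.T@(w-prev)/50).round(3)); prev=w
```

```text
[27.8 54.8 85.3] [ 0.6  0.7 -0.6]
40.5 [35.5 46.1] [ 0.025  0.217 -0.085]
30 [43.4 38.9] [-0.     0.191 -0.095]
20 [49.5 30.8] [-0.     0.195 -0.057]
12 [53.3 23.6] [-0.     0.161 -0.021]
5 [55.7 16.9] [-0.     0.142  0.   ]
```

Call:
{"op": "apply_moves", "data": {"rows": [{"hand":0,"tx":0,"ty":0.11,"tz":-0.04,"turn":0},{"hand":0,"tx":0,"ty":0.11,"tz":-0.045,"turn":0},{"hand":0,"tx":0,"ty":0.095,"tz":-0.047,"turn":0},{"hand":0,"tx":0,"ty":0.095,"tz":-0.047,"turn":0},{"hand":0,"tx":0,"ty":0,"tz":0,"turn":0}]}}

```text
time: 13.98
ee_pos: [495.1, 320.2, 85.9]
orientation: [1.901, 0.554, -1.897]
ft_force: [0.3, 1.0, -0.2]
grip_width: -0.0
```

Run:
```python
from h import *
p=shot('wrist','k3.png'); pickle.dump(p,open('k3.pkl','wb'))
o=monitor.get_obs(); print(w2unit('k',o['ee_pos']).round(1),o['ft_force'].round(1))
```

```text
[44.4 38.3 85.7] [ 0.4  0.5 -0.1]
```

View pics/k3.png

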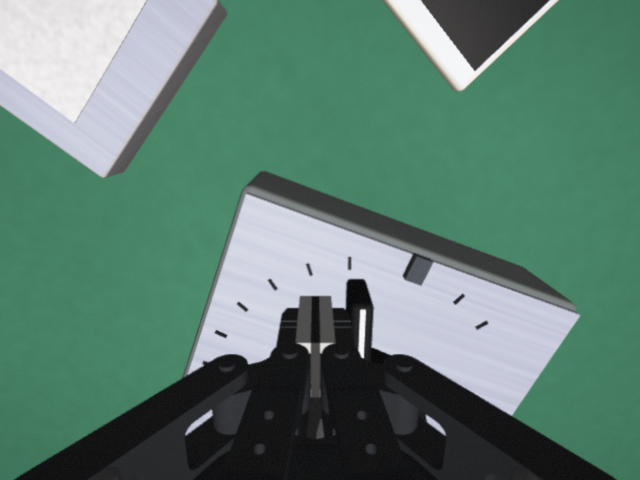

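Run:
```python
from h import *
p=pickle.load(open('k3.pkl','rb'))
kp(p,(('fintip',(363,308),83),('finbase',(361,356),83),('idx',(419,270),60),('idxfar',(425,256),60),('idxnear',(412,283),60)))
cv2.imwrite('pics/k3c.png',cv2.resize(p['frame'][230:380,260:460,::-1],(800,600),interpolation=cv2.INTER_CUBIC))
o=monitor.get_obs();R=toolR(o);prev=o['ee_pos']
for ph in (12,6,2):
    a=np.radians(ph); u=56*np.array([np.cos(a),np.sin(a)])+18.5*np.array([-np.sin(a),np.cos(a)])
    w=unit2w('k',(*u,85)); print(ph,u.round(1),(R.T@(w-prev)/50).round(3)); prev=w
```

```text
fintip [514.4 309.5  83. ] [61.4 23.6 83. ] ang 21.0
finbase [496.  297.6  83. ] [40.9 15.9 83. ] ang 21.2
idx [534.3 289.8  60. ] [76.8  0.2 60. ] ang 0.1
idxfar [541.  291.6  60. ] [83.7  0.6 60. ] ang 0.4
idxnear [527.6 288.5  60. ] [70.   0.3 60. ] ang 0.3
12 [50.9 29.7] [ 0.015  0.206 -0.061]
6 [53.8 24.3] [ 0.     0.123 -0.015]
2 [55.3 20.4] [ 0.     0.082 -0.003]
```

View pics/k3c.png

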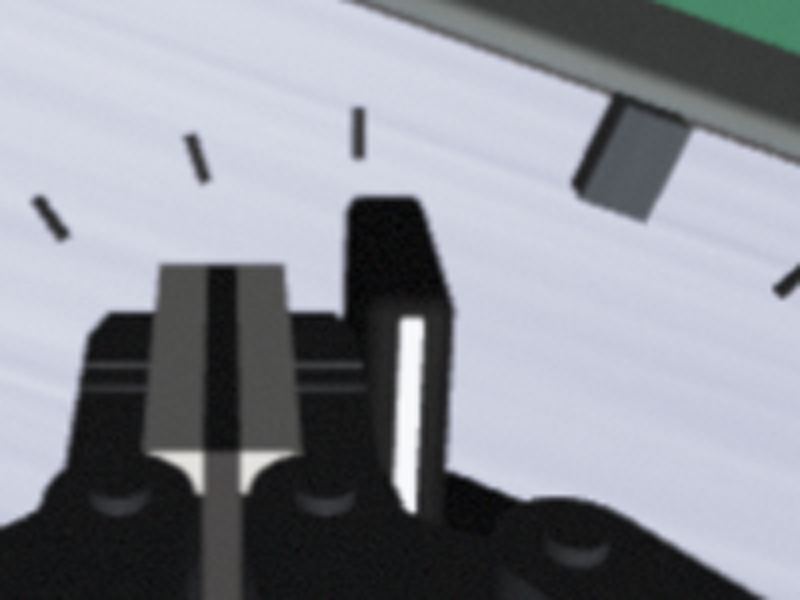

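Call:
{"op": "apply_moves", "data": {"rows": [{"hand":0,"tx":0,"ty":0.1,"tz":-0.035,"turn":0},{"hand":0,"tx":0,"ty":0.1,"tz":-0.025,"turn":0},{"hand":0,"tx":0,"ty":0.1,"tz":-0.01,"turn":0},{"hand":0,"tx":0,"ty":0,"tz":0,"turn":0},{"hand":0,"tx":0,"ty":0,"tz":0,"turn":0}]}}

```text
time: 14.45
ee_pos: [505.1, 309.5, 85.1]
orientation: [1.9, 0.554, -1.898]
ft_force: [-0.4, -0.0, -0.4]
grip_width: -0.3
```

Run:
```python
from h import *
p=shot('wrist','k4.png'); pickle.dump(p,open('k4.pkl','wb'))
o=monitor.get_obs(); print(w2unit('k',o['ee_pos']).round(1),o['ft_force'].round(1))
cv2.imwrite('pics/k4c.png',cv2.resize(p['frame'][240:390,260:460,::-1],(800,600),interpolation=cv2.INTER_CUBIC))
```

```text
[52.2 25.7 85.2] [ 0.6 -0.1  0.7]
```

View pics/k4c.png

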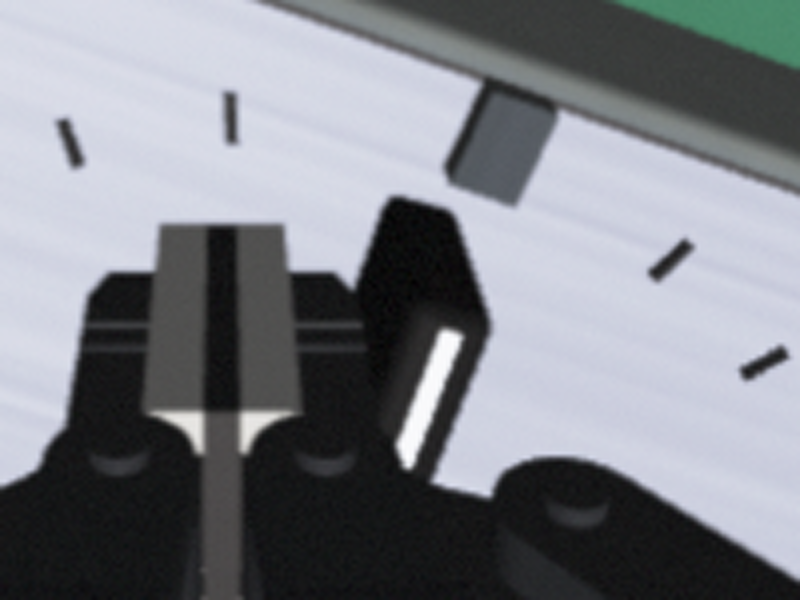

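Run:
```python
from h import *
p=pickle.load(open('k4.pkl','rb'))
g=lambda x,y:(260+x/4-.4,240+y/4-.4)
kp(p,(('wt',g(451,333),83),('wb',g(408,460),83),('fin top edge mid',g(452,316),83),('idx',g(505,142),60),('idx base near',g(480,195),55)))
o=monitor.get_obs();R=toolR(o); print((R.T@(unit2w('k',(56,0,85))-unit2w('k',(56,2,85)))/50).round(3), (R.T@(unit2w('k',(58,0,85))-unit2w('k',(56,0,85)))/50).round(3))
```

```text
wt [521.4 292.3  83. ] [64.6  5.4 83. ] ang 4.7
wb [507.1 287.5  83. ] [49.6  3.7 83. ] ang 4.2
fin top edge mid [523.  293.3  83. ] [66.4  6.  83. ] ang 5.2
idx [534.7 290.3  60. ] [77.2  0.6 60. ] ang 0.4
idx base near [526.4 286.7  55. ] [68.4 -1.2 55. ] ang -1.0
[0.    0.037 0.014] [ 0.     0.014 -0.037]
```

Call:
{"op": "apply_moves", "data": {"rows": [{"hand":0,"tx":0,"ty":0.04,"tz":0.01,"turn":0},{"hand":0,"tx":0,"ty":0.04,"tz":0.015,"turn":0},{"hand":0,"tx":0,"ty":0,"tz":0,"turn":0},{"hand":0,"tx":0,"ty":0,"tz":0,"turn":0}]}}

```text
time: 14.83
ee_pos: [505.9, 305.9, 85.3]
orientation: [1.899, 0.555, -1.898]
ft_force: [-0.0, 1.2, 0.2]
grip_width: 0.0
```

Run:
```python
from h import *
p=shot('wrist','k5.png'); pickle.dump(p,open('k5.pkl','wb'))
o=monitor.get_obs(); print(w2unit('k',o['ee_pos']).round(1),o['ft_force'].round(1))
cv2.imwrite('pics/k5c.png',cv2.resize(p['frame'][240:390,260:460,::-1],(800,600),interpolation=cv2.INTER_CUBIC))
```

```text
[52.3 21.9 85.3] [ 0.3  1.1 -0.3]
```

View pics/k5c.png

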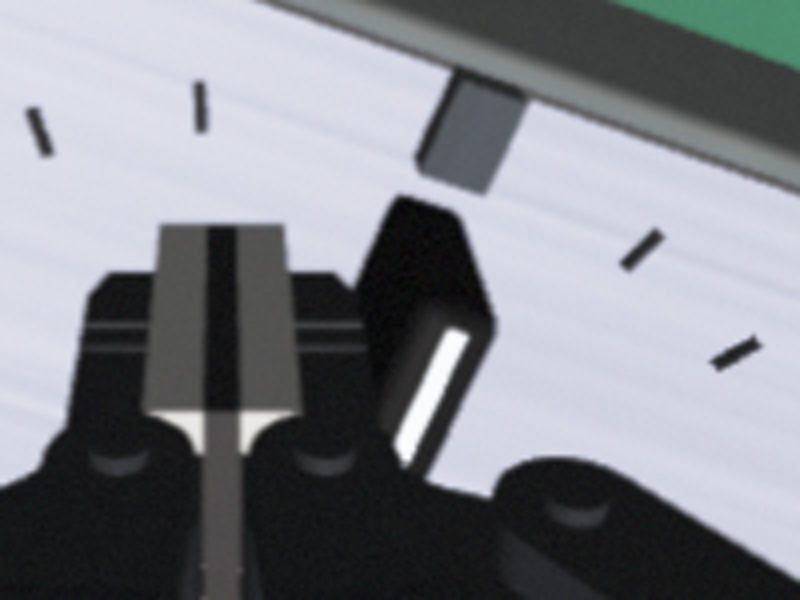

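Run:
```python
from h import *
p=pickle.load(open('k5.pkl','rb'))
g=lambda x,y:(260+x/4-.4,240+y/4-.4)
kp(p,(('wt',g(457,332),83),('wb',g(404,455),83),('fin top edge mid',g(455,318),83),('finbottip',g(427,204),58),('idx',g(475,135),60),('idx top near L',g(422,168),60),('idx top near R',g(486,194),60)))
```

```text
wt [522.5 288.2  83. ] [64.9  1.1 83. ] ang 1.0
wb [508.1 284.5  83. ] [50.   0.5 83. ] ang 0.6
fin top edge mid [523.7 289.3  83. ] [66.2  1.9 83. ] ang 1.7
finbottip [523.9 288.7  58. ] [66.4  1.3 58. ] ang 1.2
idx [534.3 289.9  60. ] [76.8  0.3 60. ] ang 0.2
idx top near L [527.9 292.6  60. ] [71.1  4.2 60. ] ang 3.4
idx top near R [529.2 284.7  60. ] [70.6 -3.7 60. ] ang -3.0
```

Call:
{"op": "apply_moves", "data": {"rows": [{"hand":0,"tx":0,"ty":0.022,"tz":0.008,"turn":0},{"hand":0,"tx":0,"ty":0,"tz":0,"turn":0},{"hand":0,"tx":0,"ty":-0.1,"tz":-0.02,"turn":0},{"hand":0,"tx":0,"ty":-0.3,"tz":0,"turn":0},{"hand":0,"tx":-0.1,"ty":0,"tz":0,"turn":0}]}}

```text
time: 15.3
ee_pos: [494.0, 322.8, 88.8]
orientation: [1.894, 0.556, -1.901]
ft_force: [-0.5, -0.5, -0.2]
grip_width: 0.2
```

Call:
{"op": "apply_moves", "data": {"rows": [{"hand":0,"tx":-0.6,"ty":0,"tz":0,"turn":0},{"hand":0,"tx":-0.6,"ty":0,"tz":0,"turn":0},{"hand":0,"tx":0,"ty":0.3,"tz":0.4,"turn":0},{"hand":0,"tx":0,"ty":0.6,"tz":0.4,"turn":0},{"hand":0,"tx":0,"ty":0.3,"tz":0.6,"turn":0}]}}

```text
time: 15.72
ee_pos: [470.9, 232.6, 151.7]
orientation: [1.901, 0.554, -1.895]
ft_force: [0.1, -0.6, 0.2]
grip_width: -0.1
```

Call:
{"op": "apply_moves", "data": {"rows": [{"hand":0,"tx":0,"ty":0.3,"tz":0.6,"turn":0},{"hand":0,"tx":0,"ty":0,"tz":0,"turn":0},{"hand":0,"tx":0,"ty":0,"tz":0,"turn":0}]}}

```text
time: 15.97
ee_pos: [451.4, 203.8, 149.9]
orientation: [1.899, 0.553, -1.9]
ft_force: [0.3, 0.7, 0.3]
grip_width: -0.4
```

Run:
```python
from h import *
p=shot('wrist','k6.png'); pickle.dump(p,open('k6.pkl','wb'))
T=np.linalg.inv(wristT(p)); print('cam in unit',w2unit('k',T[:3,3]).round(1))
plan((0,0,0))
```

```text
cam in unit [ 54.3 -38.8 274.5]
t 16.02 at [452.2 204.7 150.4] f [ 1.  -0.5  0.7] yangle -57.45 tilt [ 0.001  0.    -1.   ] w 0.5
shift mm [150.  -70.9 491.4] units [ 3.001 -1.417  9.828]
```

View pics/k6.png

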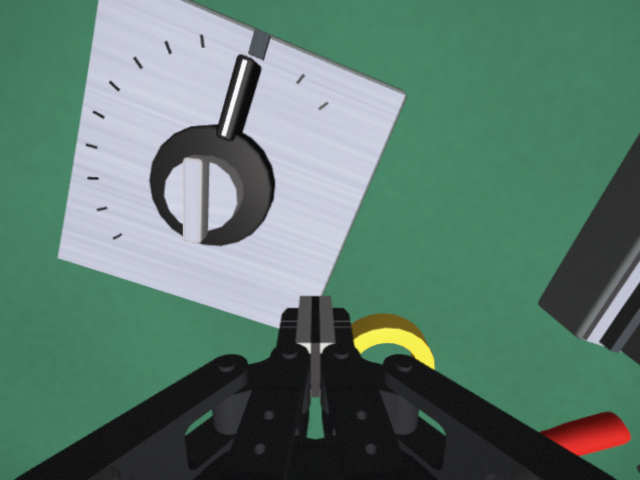

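Run:
```python
from h import *
p=pickle.load(open('k6.pkl','rb'))
cv2.imwrite('pics/k6c.png',cv2.resize(p['frame'][20:260,140:300,::-1],None,fx=2.5,fy=2.5,interpolation=cv2.INTER_CUBIC))
cv2.imwrite('pics/k6d.png',cv2.resize(p['frame'][20:150,200:300,::-1],None,fx=4.6,fy=4.6,interpolation=cv2.INTER_CUBIC))
```

```text
(no output)
```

View pics/k6c.png

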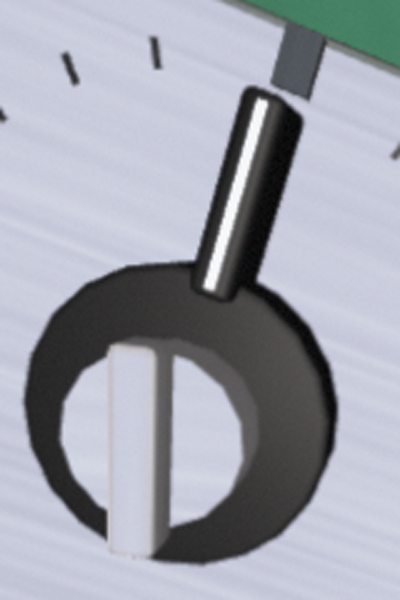

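View pics/k6d.png

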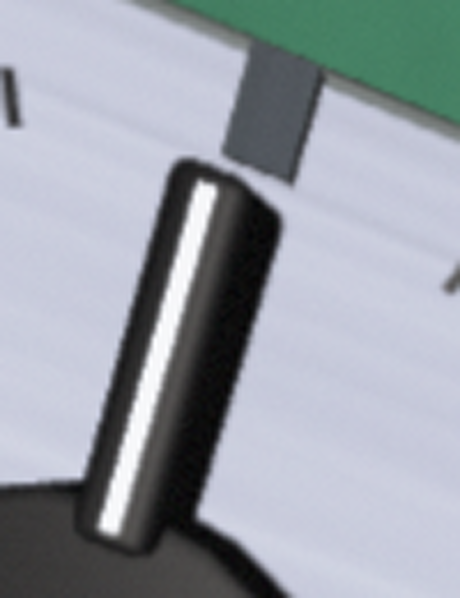

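Run:
```python
from h import *
p=pickle.load(open('k6.pkl','rb'))
g=lambda x,y:(200+x/4.6-.4,20+y/4.6-.4)
h=lambda x,y:(140+x/2.5-.3,20+y/2.5-.3)
kp(p,(('stripe tip',g(206,185),83),('stripe base',g(108,530),83),('fin tip mid',g(210,180),83),('fin base mid',g(118,538),83),('idx near L',g(222,152),60),('idx near R',g(292,184),60),('idx far L',g(250,45),60),('idx far R',g(323,72),60),('ring c',h(180,412),77),('inner top',h(132,345),109),('inner bot',h(131,556),109)))
kp(pickle.load(open('k1.pkl','rb')),(('inner top',(160+233/10*3-.3,80+344*.3-.3),109),('inner bot',(160+237*.3-.3,80+547*.3-.3),109)))
```

```text
stripe tip [523.3 287.9  83. ] [65.5  0.6 83. ] ang 0.5
stripe base [488.1 280.6  83. ] [29.6  0.8 83. ] ang 1.6
fin tip mid [523.9 287.7  83. ] [66.1  0.4 83. ] ang 0.3
fin base mid [487.9 279.3  83. ] [29.2 -0.4 83. ] ang -0.8
idx near L [527.5 292.9  60. ] [70.8  4.6 60. ] ang 3.7
idx near R [529.  284.6  60. ] [70.5 -3.8 60. ] ang -3.1
idx far L [538.5 295.4  60. ] [82.   4.8 60. ] ang 3.3
idx far R [540.6 287.2  60. ] [82.4 -3.6 60. ] ang -2.5
ring c [461.  274.8  77. ] [ 1.9  0.8 77. ] ang 22.2
inner top [476.7 282.8 109. ] [ 18.9   5.3 109. ] ang 15.8
inner bot [441.3 265.4 109. ] [-19.4  -4.2 109. ] ang -167.7
inner top [476.7 282.4 109. ] [ 18.9   4.9 109. ] ang 14.7
inner bot [441.4 265.4 109. ] [-19.3  -4.3 109. ] ang -167.4
```

Run:
```python
from h import *
pt,ps=pickle.load(open('ps0.pkl','rb'))
f=lambda cx,cy:(295+cx/6-.5,150+cy/6-.5)
for n,c,z in (('rib c',(301,352),103),('ribL',(230,367),103),('ribR',(374,340),103),('rocker mark',(314,441),73),('rockslot near',(320,488),57),('rockslot far',(285,322),57),('gd R far',(375,270),85),('gd near',(225,515),85),('boxFL',(97,112),55),('boxFR',(357,57),55),('boxNL',(187,540),55),('boxNR',(458,487),55)):
    w=ray_to_z(pt,f(*c),z); print(n,w.round(1),w2unit('s',w).round(1))
plan(unit2w('s',(-70,0,180)))
```

```text
rib c [567.6 -26.9 103. ] [-30.9  -0.4 103. ]
ribL [560.8   1.5 103. ] [-30.5  28.8 103. ]
ribR [573.2 -56.1 103. ] [-32.8 -30.1 103. ]
rocker mark [535.8 -34.4  73. ] [-63.7   0.3  73. ]
rockslot near [518.2 -38.1  57. ] [-81.6   1.   57. ]
rockslot far [587.8 -22.1  57. ] [-10.2  -0.8  57. ]
gd R far [605.3 -57.4  85. ] [ -2.  -39.3  85. ]
gd near [503.    1.8  85. ] [-86.4  43.5  85. ]
boxFL [676.1  59.1  55. ] [95.6 55.8 55. ]
boxFR [702.8 -50.5  55. ] [ 94.1 -56.9  55. ]
boxNL [495.3  16.7  55. ] [-90.1  59.9  55. ]
boxNR [520.3 -95.9  55. ] [-94.  -55.4  55. ]
t 16.02 at [452.2 204.7 150.4] f [ 1.  -0.5  0.7] yangle -57.45 tilt [ 0.001  0.    -1.   ] w 0.5
shift mm [-29.5 244.8  64.3] units [-0.591  4.896  1.286]
```

Call:
{"op": "apply_moves", "data": {"rows": [{"hand":0,"tx":-0.6,"ty":0.2,"tz":0.05,"turn":0},{"hand":0,"tx":0,"ty":0.6,"tz":0.16,"turn":0},{"hand":0,"tx":0,"ty":0.7,"tz":0.185,"turn":0},{"hand":0,"tx":0,"ty":0.7,"tz":0.185,"turn":0},{"hand":0,"tx":0,"ty":0.7,"tz":0.185,"turn":0}]}}

```text
time: 16.43
ee_pos: [499.5, 61.7, 181.1]
orientation: [1.899, 0.557, -1.895]
ft_force: [1.2, 0.4, -0.0]
grip_width: -0.0
```

Call:
{"op": "apply_moves", "data": {"rows": [{"hand":0,"tx":0,"ty":0.7,"tz":0.185,"turn":0},{"hand":0,"tx":0,"ty":0.7,"tz":0.185,"turn":0},{"hand":0,"tx":0,"ty":0.6,"tz":0.15,"turn":0},{"hand":0,"tx":0,"ty":0,"tz":0,"turn":1},{"hand":0,"tx":0,"ty":0,"tz":0,"turn":1}]}}

```text
time: 16.85
ee_pos: [531.7, -37.4, 180.5]
orientation: [1.988, 0.428, -1.987]
ft_force: [0.1, 0.3, -1.0]
grip_width: 0.1
```

Call:
{"op": "apply_moves", "data": {"rows": [{"hand":0,"tx":0,"ty":0,"tz":0,"turn":1},{"hand":0,"tx":0,"ty":0,"tz":0,"turn":1},{"hand":0,"tx":0,"ty":0,"tz":0,"turn":0.5},{"hand":0,"tx":0,"ty":0,"tz":0,"turn":0}]}}

```text
time: 17.18
ee_pos: [531.1, -35.5, 180.4]
orientation: [2.086, 0.268, -2.085]
ft_force: [0.6, 0.3, 0.2]
grip_width: -0.3
```

Run:
```python
from h import *
p=shot('wrist','s1.png'); pickle.dump(p,open('s1.pkl','wb'))
plan(unit2w('s',(-60,0,120)))
```

```text
t 17.23 at [531.  -35.5 180.4] f [0.4 0.6 0.1] yangle -75.29 tilt [ 0. -0. -1.] w 0.2
shift mm [60.4  0.4 -8.5] units [ 1.208  0.008 -0.171]
```

View pics/s1.png

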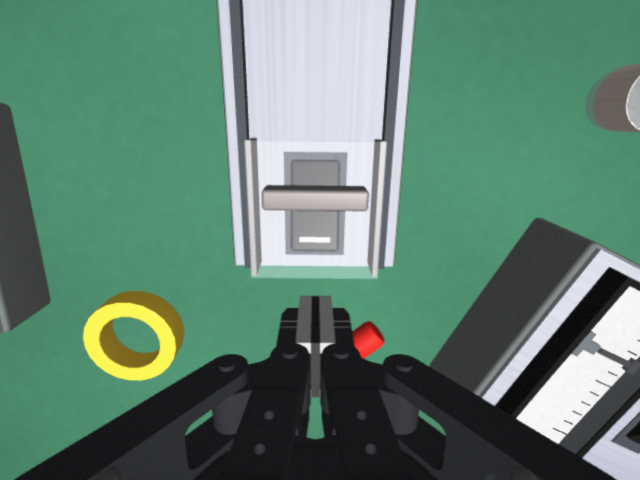

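Run:
```python
from h import *
p=pickle.load(open('s1.pkl','rb')); T=wristT(p)
for n,c,z in (('rib near edge',(315,197),103),('rib L',(264,192),103),('rib R',(367,192),103)): print(n,w2unit('s',ray_to_z(p,c,z,T)).round(1))
```

```text
rib near edge [-29.6  -0.5 103. ]
rib L [-26.9  27.7 103. ]
rib R [-26.7 -29.3 103. ]
```

Call:
{"op": "apply_moves", "data": {"rows": [{"hand":0,"tx":0.3,"ty":0,"tz":-0.05,"turn":0},{"hand":0,"tx":0.5,"ty":0,"tz":-0.1,"turn":0},{"hand":0,"tx":0.3,"ty":0,"tz":-0.02,"turn":0},{"hand":0,"tx":0.1,"ty":0,"tz":0,"turn":0},{"hand":0,"tx":0,"ty":0,"tz":0,"turn":0}]}}

```text
time: 17.65
ee_pos: [537.5, -33.3, 118.3]
orientation: [2.082, 0.27, -2.089]
ft_force: [0.9, -0.5, -0.2]
grip_width: -0.4
```

Call:
{"op": "apply_moves", "data": {"rows": [{"hand":0,"tx":0.14,"ty":0,"tz":0,"turn":0},{"hand":0,"tx":0,"ty":0,"tz":0,"turn":0}]}}

```text
time: 17.82
ee_pos: [538.6, -33.8, 113.2]
orientation: [2.086, 0.267, -2.085]
ft_force: [-0.8, 0.6, -0.4]
grip_width: 0.1
```

Run:
```python
from h import *
p=shot('wrist','s2.png'); pickle.dump(p,open('s2.pkl','wb'))
plan(unit2w('s',(38,0,111))); print(w2unit('s',monitor.get_obs()['ee_pos']).round(1))
```

```text
t 17.87 at [538.6 -33.8 113.6] f [0.4 0.4 1. ] yangle -75.38 tilt [ 0.001 -0.    -1.   ] w 0.4
shift mm [  2.6   0.5 -98.8] units [ 0.052  0.009 -1.976]
[-6.080e+01  1.000e-01  1.136e+02]
```

View pics/s2.png

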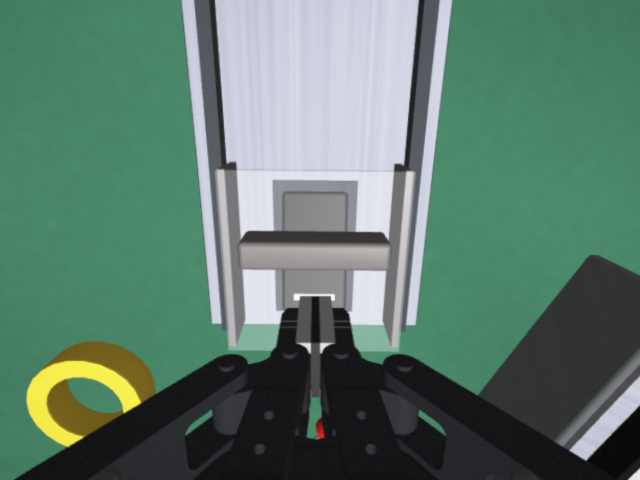

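Call:
{"op": "apply_moves", "data": {"rows": [{"hand":0,"tx":0.05,"ty":0,"tz":-0.1,"turn":0},{"hand":0,"tx":0,"ty":0,"tz":-0.25,"turn":0},{"hand":0,"tx":0,"ty":0,"tz":-0.3,"turn":0},{"hand":0,"tx":0,"ty":0,"tz":-0.3,"turn":0},{"hand":0,"tx":0,"ty":0,"tz":-0.3,"turn":0}]}}

```text
time: 18.28
ee_pos: [599.4, -18.3, 110.9]
orientation: [2.085, 0.266, -2.086]
ft_force: [-1.8, -2.0, 0.2]
grip_width: 0.2
```

Call:
{"op": "apply_moves", "data": {"rows": [{"hand":0,"tx":0,"ty":0,"tz":-0.3,"turn":0},{"hand":0,"tx":0,"ty":0,"tz":-0.2,"turn":0},{"hand":0,"tx":0,"ty":0,"tz":0,"turn":0},{"hand":0,"tx":0,"ty":0,"tz":0,"turn":0}]}}

```text
time: 18.62
ee_pos: [623.5, -11.6, 110.9]
orientation: [2.086, 0.268, -2.085]
ft_force: [-0.1, 0.5, -1.1]
grip_width: -0.1
```

Run:
```python
from h import *
p=shot('wrist','s3.png'); pickle.dump(p,open('s3.pkl','wb'))
plan(unit2w('s',(38,0,111))); print(w2unit('s',monitor.get_obs()['ee_pos']).round(1))
```

```text
t 18.67 at [622.9 -11.7 110.8] f [-1.1  0.8  0.4] yangle -75.39 tilt [ 0.  0. -1.] w -0.2
shift mm [ -0.2   0.6 -11.6] units [-0.005  0.012 -0.232]
[ 26.4   0.6 110.8]
```

View pics/s3.png

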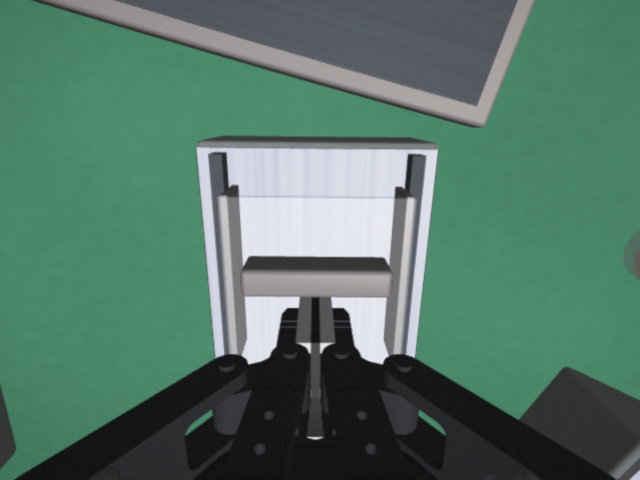

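Near the end; push on gently until the stop is felt.

Call:
{"op": "apply_moves", "data": {"rows": [{"hand":0,"tx":0,"ty":0,"tz":-0.1,"turn":0},{"hand":0,"tx":0,"ty":0,"tz":-0.1,"turn":0},{"hand":0,"tx":0,"ty":0,"tz":0,"turn":0}]}}

```text
time: 18.92
ee_pos: [632.7, -9.1, 110.4]
orientation: [2.085, 0.267, -2.086]
ft_force: [0.5, -0.2, -0.1]
grip_width: -0.1
```

Call:
{"op": "apply_moves", "data": {"rows": [{"hand":0,"tx":0,"ty":0,"tz":-0.06,"turn":0},{"hand":0,"tx":0,"ty":0,"tz":-0.04,"turn":0},{"hand":0,"tx":0,"ty":0,"tz":0,"turn":0}]}}

```text
time: 19.17
ee_pos: [633.3, -9.0, 110.4]
orientation: [2.071, 0.267, -2.099]
ft_force: [-18.5, -3.3, 11.7]
grip_width: 0.1
```

Run:
```python
from h import *
plan(unit2w('s',(38,0,111))); print(w2unit('s',monitor.get_obs()['ee_pos']).round(1))
```

```text
t 19.17 at [633.3  -9.  110.4] f [-18.5  -3.3  11.7] yangle -75.38 tilt [-0.013 -0.002 -1.   ] w 0.1
shift mm [-0.6  0.6 -0.9] units [-0.012  0.011 -0.018]
[ 37.1   0.6 110.4]
```

Call:
{"op": "apply_moves", "data": {"rows": [{"hand":0,"tx":0,"ty":0,"tz":0.1,"turn":0},{"hand":0,"tx":0,"ty":0,"tz":0.2,"turn":0},{"hand":0,"tx":-0.5,"ty":0,"tz":0.3,"turn":0},{"hand":0,"tx":-0.2,"ty":0,"tz":0.5,"turn":0},{"hand":0,"tx":0,"ty":0,"tz":0.6,"turn":0}]}}

```text
time: 19.58
ee_pos: [557.0, -29.8, 149.2]
orientation: [2.092, 0.266, -2.077]
ft_force: [0.4, -0.8, 0.4]
grip_width: 0.1
```

Call:
{"op": "apply_moves", "data": {"rows": [{"hand":0,"tx":0,"ty":0,"tz":0.5,"turn":0},{"hand":0,"tx":0,"ty":0,"tz":0.15,"turn":0},{"hand":0,"tx":0,"ty":0,"tz":0,"turn":0},{"hand":0,"tx":0,"ty":0,"tz":0,"turn":0}]}}

```text
time: 19.92
ee_pos: [524.2, -37.7, 145.9]
orientation: [2.088, 0.266, -2.084]
ft_force: [0.2, 0.4, 0.5]
grip_width: -0.1
```

Run:
```python
from h import *
p=shot('wrist','s4.png'); pickle.dump(p,open('s4.pkl','wb'))
plan(unit2w('s',(-72,0,100))); print(w2unit('s',monitor.get_obs()['ee_pos']).round(1))
```

```text
t 19.97 at [524.6 -37.6 146. ] f [0.2 0.6 0.3] yangle -75.4 tilt [ 0.002  0.    -1.   ] w -0.1
shift mm [46.  -0.  -3.2] units [ 0.919 -0.    -0.064]
[-75.3   0.  146. ]
```

View pics/s4.png

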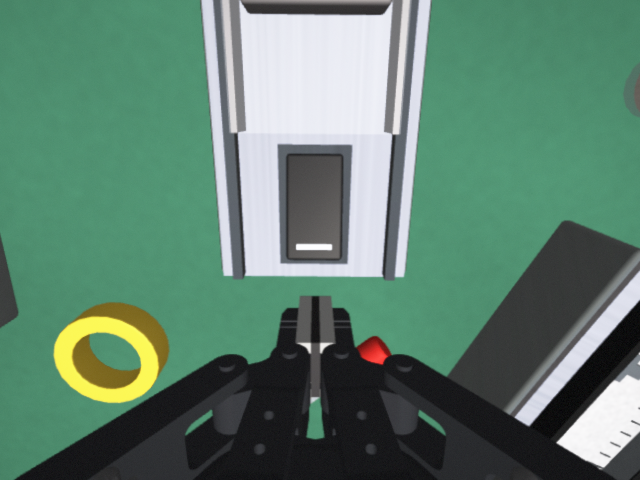

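Run:
```python
from h import *
p=pickle.load(open('s4.pkl','rb')); T=wristT(p)
for n,c,z in (('rk near',(315,260),73),('mark',(314,247),72),('rk far',(315,155),60),('guard edge',(315,133),85),('panel near',(315,276),55),('rkframeL',(280,200),57),('rkframeR',(351,200),57)): print(n,w2unit('s',ray_to_z(p,c,z,T)).round(1))
```

```text
rk near [-72.6  -1.   73. ]
mark [-65.   -0.4  72. ]
rk far [-14.7  -0.9  60. ]
guard edge [-1.9 -0.8 85. ]
panel near [-90.7  -1.1  55. ]
rkframeL [-41.   19.7  57. ]
rkframeR [-40.9 -22.2  57. ]
```

Call:
{"op": "apply_moves", "data": {"rows": [{"hand":0,"tx":0.3,"ty":0,"tz":-0.1,"turn":0},{"hand":0,"tx":0.4,"ty":0,"tz":0,"turn":0},{"hand":0,"tx":0.2,"ty":0,"tz":0,"turn":0},{"hand":0,"tx":0.06,"ty":0,"tz":0,"turn":0},{"hand":0,"tx":0,"ty":0,"tz":0,"turn":0}]}}

```text
time: 20.38
ee_pos: [528.3, -36.0, 96.3]
orientation: [2.083, 0.269, -2.088]
ft_force: [-0.1, -0.5, -0.0]
grip_width: -0.1
```

Call:
{"op": "apply_moves", "data": {"rows": [{"hand":0,"tx":0.06,"ty":0,"tz":0,"turn":0},{"hand":0,"tx":0.06,"ty":0,"tz":0,"turn":0},{"hand":0,"tx":0,"ty":0,"tz":0,"turn":0}]}}

```text
time: 20.63
ee_pos: [529.2, -36.5, 92.1]
orientation: [2.087, 0.267, -2.084]
ft_force: [-0.8, 0.7, 0.2]
grip_width: -0.1
```

Call:
{"op": "apply_moves", "data": {"rows": [{"hand":0,"tx":0.06,"ty":0,"tz":0,"turn":0},{"hand":0,"tx":0,"ty":0,"tz":0,"turn":0}]}}

```text
time: 20.8
ee_pos: [528.7, -36.7, 88.9]
orientation: [2.085, 0.266, -2.085]
ft_force: [-1.7, -1.8, 2.0]
grip_width: 0.4
```

Contact, and the rocker is yielding; continue down until firm.

Call:
{"op": "apply_moves", "data": {"rows": [{"hand":0,"tx":0.06,"ty":0,"tz":0,"turn":0},{"hand":0,"tx":0.04,"ty":0,"tz":0,"turn":0},{"hand":0,"tx":0,"ty":0,"tz":0,"turn":0}]}}

```text
time: 21.05
ee_pos: [527.9, -36.8, 83.3]
orientation: [2.083, 0.267, -2.087]
ft_force: [-2.9, -0.6, 4.1]
grip_width: -0.0
```

Call:
{"op": "apply_moves", "data": {"rows": [{"hand":0,"tx":0.04,"ty":0,"tz":0,"turn":0},{"hand":0,"tx":0,"ty":0,"tz":0,"turn":0}]}}

```text
time: 21.22
ee_pos: [528.1, -36.8, 82.8]
orientation: [2.083, 0.267, -2.088]
ft_force: [-8.8, -0.9, 12.3]
grip_width: 0.3
```

Call:
{"op": "apply_moves", "data": {"rows": [{"hand":0,"tx":0.03,"ty":0,"tz":0,"turn":0},{"hand":0,"tx":0,"ty":0,"tz":0,"turn":0}]}}

```text
time: 21.38
ee_pos: [528.2, -36.8, 82.6]
orientation: [2.082, 0.267, -2.089]
ft_force: [-12.4, -2.4, 19.5]
grip_width: 0.1
```

Call:
{"op": "apply_moves", "data": {"rows": [{"hand":0,"tx":-0.2,"ty":0,"tz":0,"turn":0},{"hand":0,"tx":-0.5,"ty":0,"tz":0,"turn":0},{"hand":0,"tx":-0.7,"ty":0,"tz":0.2,"turn":0},{"hand":0,"tx":-0.4,"ty":0,"tz":0.4,"turn":0},{"hand":0,"tx":0,"ty":0,"tz":0.4,"turn":0}]}}

```text
time: 21.8
ee_pos: [483.4, -49.5, 175.9]
orientation: [2.095, 0.264, -2.073]
ft_force: [0.0, -0.8, 1.1]
grip_width: 0.2
```

Call:
{"op": "apply_moves", "data": {"rows": [{"hand":0,"tx":0,"ty":0,"tz":0,"turn":0},{"hand":0,"tx":0,"ty":0,"tz":0,"turn":0},{"hand":0,"tx":0,"ty":0,"tz":0,"turn":0}]}}

```text
time: 22.05
ee_pos: [480.3, -48.7, 169.3]
orientation: [2.086, 0.268, -2.086]
ft_force: [0.7, -0.1, 0.2]
grip_width: -0.1
```

Run:
```python
from h import *
p=shot('wrist','s5.png'); t=shot('top','t5.png'); s=shot('scene','sc5.png'); pickle.dump((p,t,s),open('s5.pkl','wb'))
plan((0,0,0))
for n,c,z in (('guard edge',(315,133),85),): pass
f=lambda i,a,b,c,d,n: cv2.imwrite('pics/'+n,cv2.resize(i[a:b,c:d,::-1],None,fx=3,fy=3,interpolation=cv2.INTER_CUBIC))
f(t['frame'],150,300,180,440,'t5c.png'); f(s['frame'],195,320,190,460,'sc5c.png'); f(t['frame'],195,305,390,500,'t5w.png')
```

```text
t 22.2 at [480.4 -48.6 169.1] f [ 1.2 -0.6 -0.1] yangle -75.38 tilt [-0.001  0.001 -1.   ] w 0.3
shift mm [ 169.8 -168.2  452.3] units [ 3.396 -3.363  9.047]
```

View pics/s5.png

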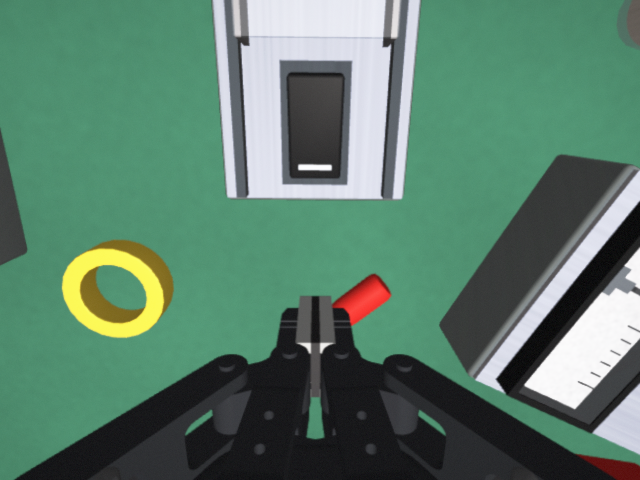

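View pics/sc5c.png

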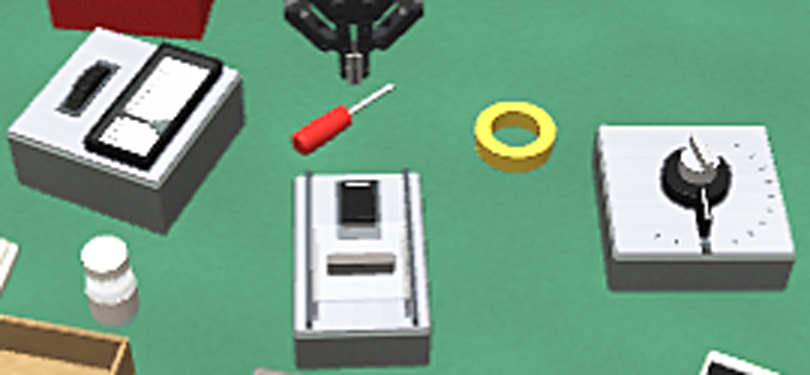

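View pics/t5.png

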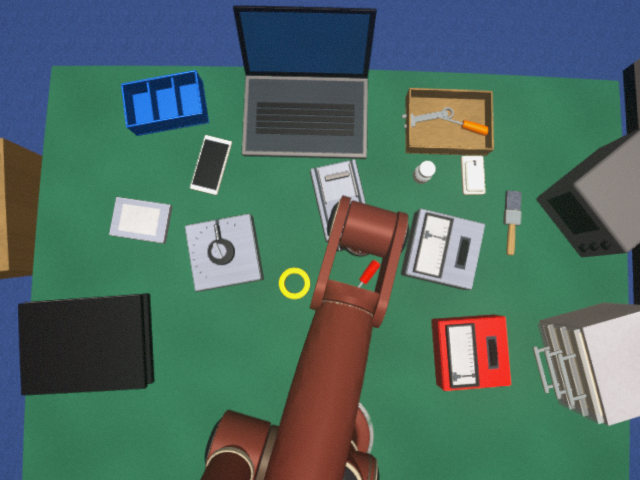

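Run:
```python
from h import *
p,t,s=pickle.load(open('s5.pkl','rb')); T=wristT(p)
for n,c,z in (('guard edge',(315,38),85),('rk near',(315,178),62),('rk far',(316,73),73),('panel near',(315,198),55)): print(n,w2unit('s',ray_to_z(p,c,z,T)).round(1))
a=cv2.resize(t['frame'][200:300,175:275,::-1],(400,400),interpolation=cv2.INTER_CUBIC); b=cv2.resize(t['frame'][200:300,395:495,::-1],(400,400),interpolation=cv2.INTER_CUBIC)
cv2.imwrite('pics/fin.png',np.hstack([a,b]))
```

```text
guard edge [-2.7 -0.3 85. ]
rk near [-76.3  -0.5  62. ]
rk far [-17.4  -0.9  73. ]
panel near [-90.5  -0.5  55. ]
```

View pics/fin.png

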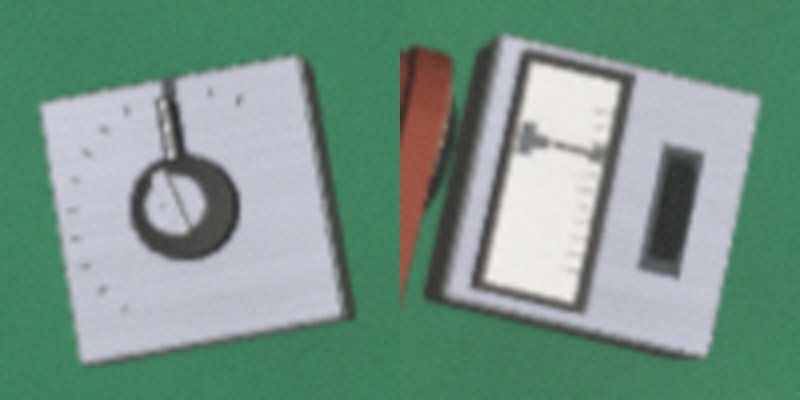

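```bash
python3 -c "
from h import *
print(env.close_job(), monitor.get_obs()['time'])"
```

```text
the job is handed in; nothing more can be done
the job is handed in; nothing more can be done
```

I did all four steps in the order asked and handed the job in after about 22 s of robot time. `close_job` gives no verdict, so what follows is from my own last checks.

- **Edge wheel:** I rolled it in two strokes plus a short correction. From almost straight above, the pointer sits about 0.3 mm past the tab's tongue.
- **Outer ring:** I pushed the fin round from about 40° with the shut fingertips. It points at the index block within about 0.5°. The inner knob's bar measured 13.5° before and 13.9° after, which I take as no change.
- **Guard:** I pushed it open until it met its stop at about 18 N. Later pictures showed it still open.
- **Rocker:** I pressed the robot-side end until it was firm at about 20 N. The fingertip ended at about 64 mm above the bench, against about 63 mm expected for on, and the far end now stands up.

In the final pictures the loose items are where they were, the red look-alike is untouched and the gripper is clear of everything.

**One disagreement:** in the switch unit's axes, wrist-camera positions read about 2–4 mm further along +x than the top-camera fit. For the guard and rocker I relied on contact forces instead, so it did not affect the result.

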